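# Making up two teller-window cash trays

### The arm

A 6-joint arm with a two-finger parallel gripper is mounted at the origin on the work surface. World frame = base frame: x ahead of the robot, y to its left, z up, the work surface at z = 0. Lengths are in mm, angles in rad, forces in N, time in s.
With the tool pointing down it reaches from about 400 to 925 mm from the base axis. Payload 12.5 kg.
Tool frame: the origin (TCP) lies at the very end of the fingers, on their centre line; the grasp point (between the pads) lies 19 mm behind it; z points along the fingers, x is the direction in which the jaws open and shut, and the axes are right-handed (so a half turn about z gives the same grasp; the last joint's range is limited). The gripper opens to 95 mm and grips with 3 to 60 N. Pads are 20 mm wide; open, the fingers measure 119 mm over their backs; the gripper's body (75 mm by 180 mm) begins 59 mm behind the grasp point.
Start: joints at [1.072, 0.491, 1.559, -0, 1.092, -0.106], TCP at [239.222, 577.429, 177.461] pointing down, gripper open.
Joint ranges: [-3.1, 3.1], [-0.84, 2.19], [0.05, 2.79], [-1.13, 4.28], [0.06, 2.93], [-2.69, 2.69]. Speed limits (rad/s): [2.22, 2.22, 2.79, 3.14, 3.14, 3.14].

### API

Orientations are given as a 3x3 rotation matrix whose columns are the frame's x, y, z axes.
In Python, from plant import robot, viewer gives the robot as it stands. The module is installed in compiled form; this text tells all that it offers.
- The arm moves only by the tool move_arm, never from a script. Its arguments are lists of equal length, an entry for each row: "xyz": the shift along the tool's x, y, z normalised to -1 to 1, where 1 is 250 mm, a list of three; "dr": the turn, a rotation vector about the tool's x, y, z normalised to -1 to 1, where 1 is 1.5 rad, a list of three; "jaw": the finger opening in mm, from 0 to 95.1. In form: {"xyz": [[tx, ty, tz], ...], "dr": [[wx, wy, wz], ...], "jaw": [jaw, ...]}. A call has 1 to 8 rows; each row is the pose to reach, as a shift and turn from the pose commanded when the call began, along the tool's axes at that moment; what a row does not reach only later rows make up. A row lasts 1/12 s, in which the tool goes at most 41.7 mm and 7.16 degrees, less where a joint would pass 70% of its speed; a pose out of reach is approached as far as the arm can. A call with a number of a shift or a turn outside -1 to 1 is refused whole. A call with a gripper value outside its range is refused whole. The fingers move at their own pace and stop on an object; "newtons" is the grip in N (left out, the last holds). Time passes only in rows, so rows that repeat a pose let the fingers close. It gives the time, the measured TCP pose, the force and the opening at its end, in the units of the state.
- robot.read_state(): the state, without advancing time (a new reading comes with each control period).
- viewer.camera(name): name is "scene" or "side" or "wrist"; returns a dict with "color" (384x512x3 uint8, red, green, blue), "fx", "fy", "cx", "cy" (pixels), "xyz" and "rotation" of the camera in the world; the wrist camera has in their place "tool_from_camera" (4x4, takes a point from camera to tool coordinates, whose origin is the TCP and whose axes are the tool frame's). Camera axes: x right, y up, looking along -z (the intrinsics and any distortion apply to the point x, -y, -z); pixel columns grow to the right and rows downward; lengths in mm; the calibration is good to about 2 mm. A picture is of the moment at which its call begins: read the wrist's pose just before it. There is no depth.
- robot.hand_in(): hands the job in, once; it reports no verdict.
The state is a dict: "time_s": time; "q": joint angles; "dq": joint speeds; "joint_efforts": joint torques, N m; "position": TCP position; "eef_rot": TCP orientation; "wrist_force": force on the tool from outside, world axes, zero at the start; "ft_torque": the same for the moment, N m; "grip_width": finger opening in mm.
Only numpy, scipy, OpenCV 4.12 (cv2) and the standard library are available. Lean on these libraries where they do the work, as an engineer would, in place of code of your own. Each camera call takes 0.05 s, during which the arm holds its last target.

### The job

Make up the two windows' cash trays. In the blue tray put the red note block in the middle of the right half and the yellow case of brass coins to its left, in the middle of the left half; in the white tray put the green note block in the middle of the right half, the grey case of silver coins to its left, in the middle of the left half, and the orange case of copper coins squarely on top of the grey one. Left and right are as seen from the robot; lay everything flat with its long side running straight from the front of the tray to the back, and do not push or knock over the date stamp, the sponge cup or the clip jar.

Things in the scene. Friction and masses are not known exactly. Their poses are not given: they have to be found in the camera images.
- red_notes_c (a point): red note block: 500 banknotes shrink-wrapped into one rigid oblong, 120 mm long (its x) by 62 wide (its y) by 50 high, about 330 g, printed top with a white paper band across the middle; lies flat on the counter at the start. This point is its centre, 25 mm above its underside; z up
- green_notes_c (a point): green note block: 500 banknotes shrink-wrapped into one rigid oblong, 120 mm long (its x) by 62 wide (its y) by 50 high, about 330 g, printed top with a white paper band across the middle; lies flat on the counter at the start. This point is its centre, 25 mm above its underside; z up
- yellow_coins_c (a point): yellow open plastic case with brass coins on edge in two rows: a rigid oblong, 110 mm long (its x) by 58 wide (its y) by 28 high, about 300 g; its flat rim stands above the coins, so cases stack flat (no interlock). Stands on the counter at the start. This point is its centre, 14 mm above its underside; z up
- grey_coins_c (a point): grey open plastic case with silver coins on edge in two rows: a rigid oblong, 110 mm long (its x) by 58 wide (its y) by 28 high, about 300 g; its flat rim stands above the coins, so cases stack flat (no interlock). Stands on the counter at the start. This point is its centre, 14 mm above its underside; z up
- orange_coins_c (a point): orange open plastic case with copper coins on edge in two rows: a rigid oblong, 110 mm long (its x) by 58 wide (its y) by 28 high, about 300 g; its flat rim stands above the coins, so cases stack flat (no interlock). Stands on the counter at the start. This point is its centre, 14 mm above its underside; z up
- blue_tray: blue cash tray, fixed, 256 mm wide (y) by 164 deep (x), floor 4 thick, rim 4 thick and 14 high. A rib (4 wide, top 8 high) parts it into a left and a right half, whose middles lie 62 mm to the left (+y) and right (-y) of the origin. A steel tag holder marks its front edge, towards the robot. Origin: centre of its underside, on the counter; x to the back (away from the robot), y to the left, z up
- white_tray: white cash tray, fixed, 256 mm wide (y) by 164 deep (x), floor 4 thick, rim 4 thick and 14 high. A rib (4 wide, top 8 high) parts it into a left and a right half, whose middles lie 62 mm to the left (+y) and right (-y) of the origin. A steel tag holder marks its front edge, towards the robot. Origin: centre of its underside, on the counter; x to the back (away from the robot), y to the left, z up
- date_stamp: bystander, loose: date stamp standing upright, black foot 42 x 30 mm, steel frame, dark wooden knob, 78 mm high in all. Origin: centre of its underside
- sponge_cup: bystander, loose: round white cup with a yellow moistening sponge, 64 mm across, 26 high. Origin: centre of its underside
- clip_jar: bystander, loose: round amber glass jar with a red lid, 62 mm across, 58 high. Origin: centre of its underside
Not all that is in view belongs to the job. What is shaped like the part that bears grey_coins_c but pink or turquoise is not meant.

How it is judged (in metres and radians):
At the end, for the whole second after the job is handed in: Each note block, and the yellow and grey cases, flat on the tray floor within 15 mm (each way) of the middle of its half, long side within 0.2 rad of front-to-back; orange case flat on the grey one, centres within 10 mm, sides within 0.2 rad; all released and at rest (x of red_notes_c in the frame of blue_tray between -0.015 and 0.015 m and y of red_notes_c in the frame of blue_tray between -0.077 and -0.047 m and z of red_notes_c in the frame of blue_tray between 0.024 and 0.034 m and angle between each of red_notes_c, yellow_coins_c, green_notes_c, grey_coins_c, orange_coins_c's own z axis and vertical below 0.1 rad and angle between the x axis of each of red_notes_c, yellow_coins_c and the x axis of blue_tray, either way round below 0.2 rad and x of yellow_coins_c in the frame of blue_tray between -0.015 and 0.015 m and y of yellow_coins_c in the frame of blue_tray between 0.047 and 0.077 m and z of yellow_coins_c in the frame of blue_tray between 0.013 and 0.023 m and x of green_notes_c in the frame of white_tray between -0.015 and 0.015 m and y of green_notes_c in the frame of white_tray between -0.077 and -0.047 m and z of green_notes_c in the frame of white_tray between 0.024 and 0.034 m and angle between the x axis of each of green_notes_c, grey_coins_c and the x axis of white_tray, either way round below 0.2 rad and x of grey_coins_c in the frame of white_tray between -0.015 and 0.015 m and y of grey_coins_c in the frame of white_tray between 0.047 and 0.077 m and z of grey_coins_c in the frame of white_tray between 0.013 and 0.023 m and horizontal distance between orange_coins_c and grey_coins_c below 0.01 m and z of orange_coins_c in the frame of white_tray between 0.041 and 0.051 m and angle between the x axis of orange_coins_c and the x axis of grey_coins_c, either way round below 0.2 rad and linear speed of each of red_notes, green_notes, yellow_coins, grey_coins, orange_coins below 0.02 m/s); the robot touches nothing.
It fails at once if the date stamp is pushed more than 30 mm or knocked over (distance of date_stamp from where it was at the start of the episode above 0.03 m or angle between date_stamp's own z axis and vertical above 0.5 rad).
It fails at once if the sponge cup is pushed more than 30 mm or knocked over (distance of sponge_cup from where it was at the start of the episode above 0.03 m or angle between sponge_cup's own z axis and vertical above 0.5 rad).
It fails at once if the clip jar is pushed more than 30 mm or knocked over (distance of clip_jar from where it was at the start of the episode above 0.03 m or angle between clip_jar's own z axis and vertical above 0.5 rad).
It also fails if it takes over 128 s, if anything falls off the work surface, if the arm or the gripper's body presses on something with over 40 N, if the wrist force passes 120 N, or if a joint passes its speed limit or range.

## Working session

There is one attempt and no reset: what is moved stays moved. The work goes in short steps, Python scripts to look and compute and a tool call to move; the robot and the scene stay as the last step left them, time stands still between calls to the robot, and variables do not carry over. Pictures are saved under pics/ and viewed, and the job is handed in when it is done.

Besides the shell and the picture viewer there is one more tool, called after "Call:" by a JSON object that holds its "name" and its "arguments". move_arm: Moves the arm, as the interface text tells. Scaled input: -1 to 1 covers 250 mm each way for a shift and 1.5 rad each way for a turn. Its arguments: {"type":"object","properties":{"xyz":{"type":"array"},"dr":{"type":"array"},"jaw":{"type":"array"},"newtons":{"type":"number"}},"required":["xyz","dr","jaw"]}

```bash
mkdir -p pics; ls; python3 - <<'E'
from plant import robot, viewer
import cv2, json
s=robot.read_state(); print(s)
for n in ("scene","side","wrist"):
    c=viewer.camera(n); cv2.imwrite(f"pics/{n}0.png",c["color"][:,:,::-1])
    print(n,{k:(v.tolist() if hasattr(v,'tolist') else v) for k,v in c.items() if k!="color"})
E
```

```text
pics
{'time_s': 0.0, 'q': array([ 1.07241096e+00,  4.91541788e-01,  1.55947109e+00,  1.58850089e-05,
        1.09169995e+00, -1.05605357e-01]), 'dq': array([-3.71677955e-05,  5.76218167e-04, -2.27330023e-04,  2.42621973e-03,
       -1.05426725e-03,  4.57296229e-04]), 'joint_efforts': array([-4.15006056e-03, -6.12647367e+01, -2.58163083e+01,  6.91078696e-02,
        4.83245426e-02, -1.12760908e-04]), 'position': array([239.05960825, 577.15292558, 176.86536339]), 'eef_rot': array([[ 3.82764668e-01,  9.23845717e-01, -5.47832439e-04],
       [ 9.23845210e-01, -3.82765037e-01, -9.77170164e-04],
       [-1.11244557e-03, -1.32086161e-04, -9.99999373e-01]]), 'wrist_force': array([ 0.00246761, -0.45272425, -0.48230119]), 'ft_torque': array([-0.00622382,  0.02918688, -0.04224929]), 'grip_width': 95.14994156541188}
scene {'fx': 426.3397405276074, 'fy': 426.3397405276074, 'cx': 257.8034086963694, 'cy': 183.44520237304104, 'xyz': [805.2301124424039, -578.4800266399388, 1071.3128288848734], 'rotation': [[0.8467727379638813, -0.44568792512732336, 0.290410405524412], [0.5319316331538285, 0.704323862
[... 196 characters left out ...]
69559, 'xyz': [35.32768758197348, -666.2360358792943, 992.0423971766445], 'rotation': [[0.8412647925802951, 0.4188790916788245, -0.34178041974220197], [-0.5405079848487309, 0.6386227040751766, -0.5477336580441933], [-0.011165441307757564, 0.6455240881594055, 0.763658290419459]]}
wrist {'fx': 269.41662015074087, 'fy': 269.41662015074087, 'cx': 251.7488083474501, 'cy': 191.19715542391307, 'tool_from_camera': [[0.99999985703165, -0.0005340255162176161, 2.7448578059295708e-05, 0.061756381632305235], [-0.0005128611131014753, -0.9723674817831427, -0.23345495784880063, -65.3118176951046], [0.00015136100910477347, 0.23345491039482258, -0.9723676166462903, -207.61238362098499], [0.0, 0.0, 0.0, 1.0]]}
```

View pics/scene0.png

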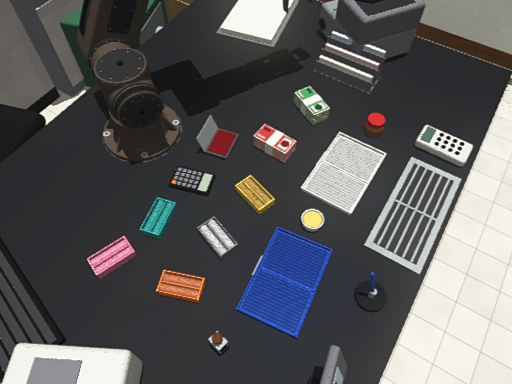

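View pics/side0.png

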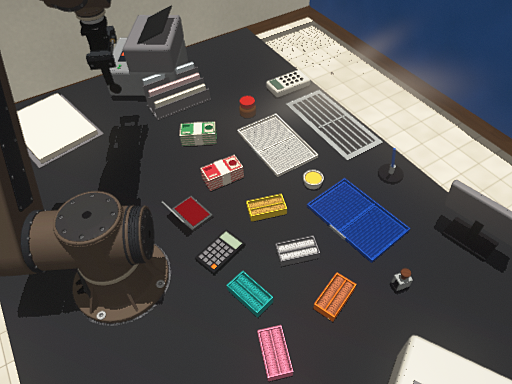

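View pics/wrist0.png

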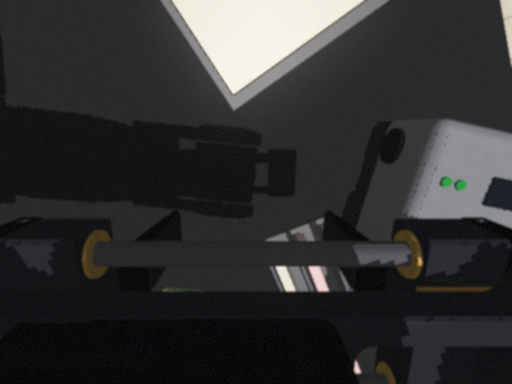

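```bash
cat > h.py <<'E'
import numpy as np, cv2
from plant import robot, viewer
def cam(n):
    c=viewer.camera(n); return c
def ray(c,u,v):
    d=np.array([(u-c["cx"])/c["fx"],-(v-c["cy"])/c["fy"],-1.0]); return np.asarray(c["rotation"])@d
def onplane(c,u,v,z):
    o=np.asarray(c["xyz"]); d=ray(c,u,v); return o+d*(z-o[2])/d[2]
def proj(c,p):
    q=np.asarray(c["rotation"]).T@(np.asarray(p,float)-np.asarray(c["xyz"])); return c["cx"]+c["fx"]*q[0]/-q[2], c["cy"]-c["fy"]*q[1]/-q[2]
E
python3 - <<'E'
import cv2
a=cv2.imread("pics/scene0.png"); b=cv2.imread("pics/side0.png")
cv2.imwrite("pics/crop1.png",cv2.resize(a[120:340,230:470],None,fx=2.5,fy=2.5,interpolation=cv2.INTER_CUBIC))
cv2.imwrite("pics/crop2.png",cv2.resize(b[80:270,220:430],None,fx=3,fy=3,interpolation=cv2.INTER_CUBIC))
E
```

```text
(no output)
```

View pics/crop1.png

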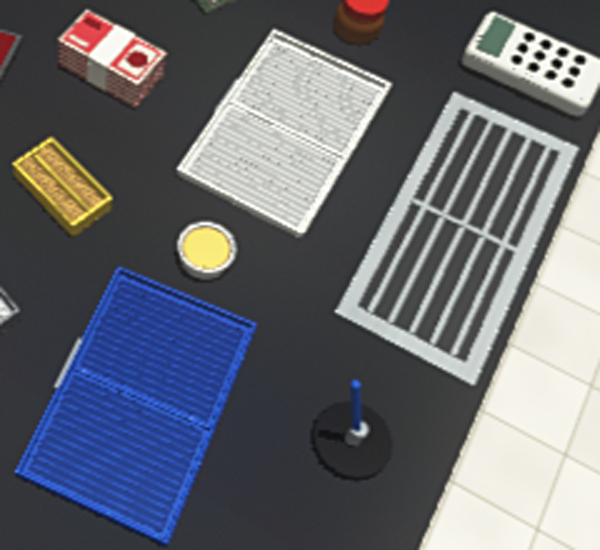

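View pics/crop2.png

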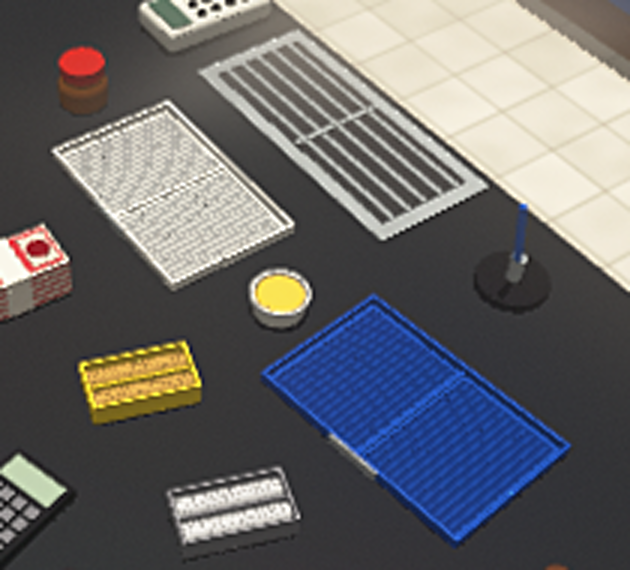

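```bash
cat > crops.py <<'E'
import cv2, numpy as np,sys
def sheet(img,boxes,out,cols,f=8):
    tiles=[]
    for n,(x,y) in boxes.items():
        w,h=48,36
        x0,y0=x-w//2,y-h//2
        t=cv2.resize(img[y0:y0+h,x0:x0+w],None,fx=f,fy=f,interpolation=cv2.INTER_CUBIC)
        for k in range(0,w,4):
            if (x0+k)%10==0 or (x0+k)%10 in(0,): pass
        for px in range(x0,x0+w):
            if px%5==0:
                X=int((px-x0+.5)*f); cv2.line(t,(X,0),(X,h*f),(90,90,90) if px%10 else (200,200,0),1)
                if px%10==0: cv2.putText(t,str(px),(X+1,9),0,.33,(255,255,255),1)
        for py in range(y0,y0+h):
            if py%5==0:
                Y=int((py-y0+.5)*f); cv2.line(t,(0,Y),(w*f,Y),(90,90,90) if py%10 else (200,200,0),1)
                if py%10==0: cv2.putText(t,str(py),(1,Y-1),0,.33,(255,255,255),1)
        tiles.append(t)
    while len(tiles)%cols: tiles.append(np.zeros_like(tiles[0]))
    cv2.imwrite(out,np.vstack([np.hstack(tiles[i:i+cols]) for i in range(0,len(tiles),cols)]))
E
python3 - <<'E'
from crops import *
a=cv2.imread("pics/scene0.png"); b=cv2.imread("pics/side0.png")
sheet(a,dict(red=(275,142),green=(312,103),yellow=(255,194),grey=(217,236)),"pics/sa.png",2)
sheet(b,dict(red=(222,171),green=(198,133),yellow=(267,207),grey=(298,249)),"pics/sb.png",2)
# orange has its own
sheet(a,dict(orange=(181,285)),"pics/sa2.png",1)
sheet(b,dict(orange=(335,296)),"pics/sb2.png",1)
E
```

```text
(no output)
```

View pics/sa.png

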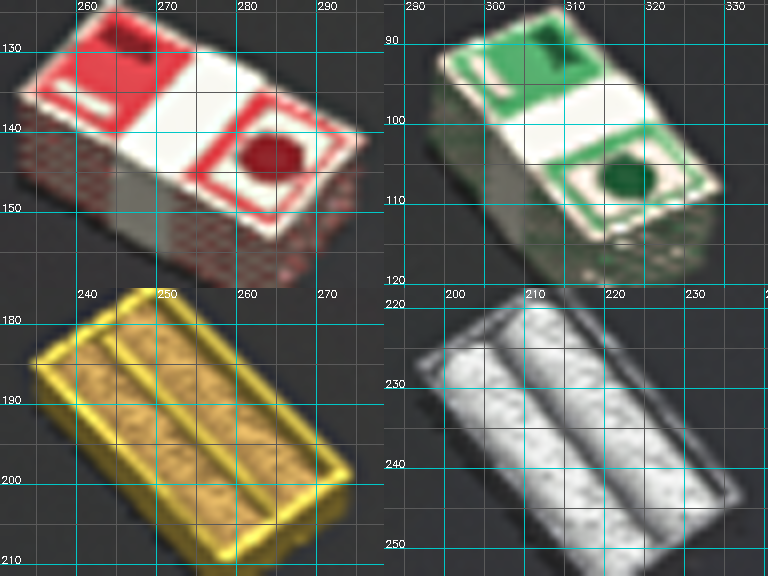

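View pics/sb.png

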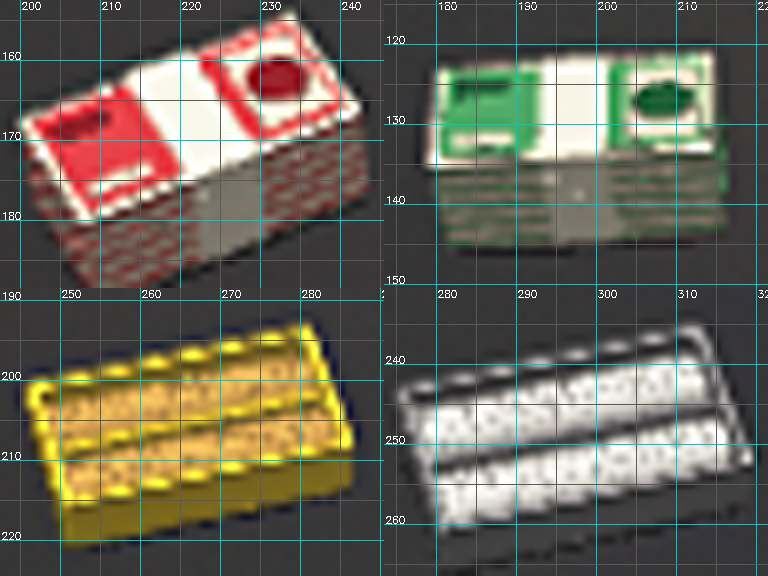

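View pics/sa2.png

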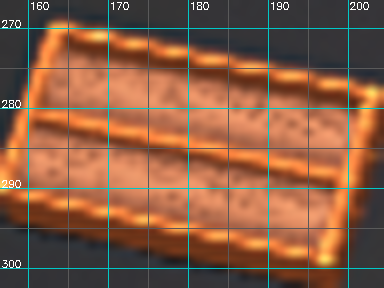

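View pics/sb2.png

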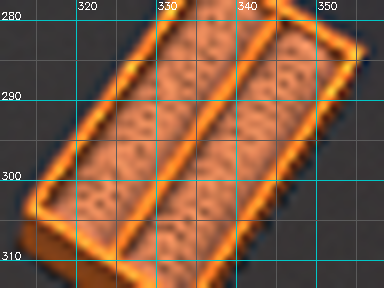

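```bash
cat > meas.py <<'E'
from h import *
S=cam("scene"); D=cam("side")
def quad(n,c,pts,z):
    P=np.array([onplane(c,u,v,z) for u,v in pts])
    e=[np.linalg.norm(P[i]-P[(i+1)%len(P)]) for i in range(len(P))]
    d=[P[i+1]-P[i] for i in range(len(P)-1)]
    print(n,"ctr",P.mean(0)[:2].round(1),"edges",np.round(e,0), "ang",[round(np.degrees(np.arctan2(x[1],x[0]))%180,1) for x in d])
    return P
E
python3 - <<'E'
from meas import *
quad("red S",S,[(252.9,135),(264.7,124),(296.4,141),(284.4,153.2)],50)
quad("red D",D,[(199.7,167.5),(233.7,154),(242.5,165.6),(209,180.2)],50)
quad("green S",S,[(294.2,92.2),(309,85.2),(329.7,107.9),(314,114.7)],50)
quad("green D",D,[(180.1,123),(214.5,121.2),(214.9,133.5),(179.2,135.1)],50)
quad("yel S",S,[(234.5,185),(249.5,175.3),(274.8,198.7),(259,209.7)],28)
quad("yel D",D,[(245.8,200.7),(281.3,192.8),(286.5,208.1),(250.8,216)],28)
quad("grey S",S,[(196.4,227.3),(237.3,243.3)],28)
quad("grey D",D,[(275.3,244),(313,235.3),(319.5,252.5),(281.1,261.4)],28)
quad("or S",S,[(163.8,269),(204,278),(197.5,299.8),(157,290.5)],28)
quad("or D",D,[(314,304),(356.3,283.5)],28)
# trays
for nm,c in(("S",S),("D",D)):
    hsv=cv2.cvtColor(c["color"],cv2.COLOR_RGB2HSV)
    m=cv2.inRange(hsv,(105,120,70),(128,255,255))
    w=cv2.inRange(hsv,(0,0,110),(179,45,255))
    w=cv2.morphologyEx(w,cv2.MORPH_CLOSE,np.ones((3,3)))
    seed={"S":((290,285),(345,171)),"D":((360,218),(278,143))}[nm]
    for col,mask,sd in(("blue",m,seed[0]),("white",w,seed[1])):
        if col=="blue": mask=cv2.morphologyEx(mask,cv2.MORPH_CLOSE,np.ones((5,5)))
        cs,_=cv2.findContours(mask,cv2.RETR_EXTERNAL,cv2.CHAIN_APPROX_NONE)
        k=[x for x in cs if cv2.pointPolygonTest(x,sd,False)>=0]
        if not k: print(nm,col,"none");continue
        hl=cv2.convexHull(k[0]); 
        for eps in(6,5,4,3):
            ap=cv2.approxPolyDP(hl,eps,True)
            if len(ap)>=4: break
        ap=ap[:,0].astype(float); print(nm,col,cv2.contourArea(hl),ap.tolist()); quad(col,c,ap,14)
E
```

```text
red S ctr [403.4 167.5] edges [ 59. 119.  61. 119.] ang [np.float64(82.9), np.float64(176.8), np.float64(83.0)]
red D ctr [401.5 171.6] edges [119.  60. 117.  63.] ang [np.float64(176.8), np.float64(87.3), np.float64(178.4)]
green S ctr [423.  373.8] edges [ 62. 121.  61. 117.] ang [np.float64(65.0), np.float64(152.2), np.float64(61.5)]
green D ctr [420.5 376.9] edges [119.  64. 120.  62.] ang [np.float64(151.1), np.float64(62.9), np.float64(150.4)]
yel S ctr [448.8 -20.4] edges [ 56. 110.  58. 110.] ang [np.float64(70.7), np.float64(164.2), np.float64(70.9)]
yel D ctr [446.4 -16.9] edges [111.  60. 108.  59.] ang [np.float64(162.9), np.float64(70.4), np.float64(162.4)]
grey S ctr [ 436.9 -192.7] edges [123. 123.] ang [np.float64(9.2)]
grey D ctr [ 434.4 -191.6] edges [109.  58. 108.  57.] ang [np.float64(162.1), np.float64(70.6), np.float64(161.7)]
or S ctr [ 439.  -354.3] edges [108.  58. 106.  58.] ang [np.float64(19.3), np.float64(110.0), np.float64(19.3)]
or D ctr [ 436.3 -353.1] edges [125. 125.] ang [np.float64(173.5)]
S blue 6102.5 [[276.0, 227.0], [332.0, 249.0], [297.0, 337.0], [236.0, 309.0]]
blue ctr [ 654.7 -192.2] edges [164. 254. 163. 252.] ang [np.float64(8.2), np.float64(97.4), np.float64(7.7)]
S white 3909.0 [[339.0, 131.0], [386.0, 153.0], [349.0, 214.0], [301.0, 188.0]]
white ctr [632.7 200.3] edges [164. 261. 158. 259.] ang [np.float64(179.2), np.float64(89.2), np.float64(178.5)]
D blue 4176.5 [[343.0, 178.0], [410.0, 228.0], [371.0, 262.0], [307.0, 206.0]]
blue ctr [ 648.3 -191.4] edges [256. 170. 250. 165.] ang [np.float64(98.0), np.float64(7.8), np.float64(96.8)]
D white 2674.0 [[274.0, 113.0], [317.0, 153.0], [278.0, 176.0], [237.0, 130.0]]
white ctr [629.1 204.4] edges [253. 167. 262. 161.] ang [np.float64(91.0), np.float64(5.1), np.float64(89.6)]
```

```bash
cat > go.py <<'E'
from h import *
def go(*t):
    "targets (x,y,z,theta_deg) as rows relative to present pose"
    s=robot.read_state(); p=s["position"]; R=s["eef_rot"]
    print("t",round(s["time_s"],2),"pos",p.round(1),"th",round(np.degrees(np.arctan2(R[1,0],R[0,0])),1),"w",round(s["grip_width"],1),"F",s["wrist_force"].round(1),"tilt",R[2,:2].round(4))
    from scipy.spatial.transform import Rotation as Ro
    for x,y,z,th in t:
        a=np.radians(th); c,sn=np.cos(a),np.sin(a)
        G=np.array([[c,sn,0],[sn,-c,0],[0,0,-1]])
        d=R.T@(np.array([x,y,z])-p)/250; w=Ro.from_matrix(R.T@G).as_rotvec()/1.5
        print((x,y,z,th),"xyz",d.round(3).tolist(),"dr",w.round(3).tolist())
E
python3 - <<'E'
from meas import *
print("pen base S",onplane(S,370,297,0),"D",onplane(D,390,174,0))
print("jar S",onplane(S,375,117,58),onplane(D,248,100,58)," cup",onplane(S,313,218,26),onplane(D,313,178,26)," stamp",onplane(S,219,347,0),onplane(D,403,287,0))
from go import go
go((421.8,375.4,170,61.5))
E
```

```text
pen base S [ 861.16920803 -116.33216461    0.        ] D [ 860.50646075 -112.28551623    0.        ]
jar S [632.58457267 407.76548518  58.        ] [640.60080685 404.13022412  58.        ]  cup [632.92962527  -4.54204994  26.        ] [626.67465362  -7.69710399  26.        ]  stamp [ 603.95219032 -423.32781302    0.        ] [ 607.04506239 -425.2345133     0.        ]
t 0.35 pos [239.2 577.4 177.3] th 67.5 w 94.8 F [ 0.5 -0.1 -0.2] tilt [-0.0002 -0.    ]
(421.8, 375.4, 170, 61.5) xyz [-0.467, 0.984, 0.029] dr [-0.0, 0.0, 0.07]
```

Call:
{"name": "move_arm", "arguments": {"xyz": [[-0.467, 0.984, 0.03], [-0.467, 0.984, 0.03], [-0.467, 0.984, 0.03], [-0.467, 0.984, 0.03], [-0.467, 0.984, 0.03], [-0.467, 0.984, 0.03], [-0.467, 0.984, 0.03], [-0.467, 0.984, 0.03]], "dr": [[0, 0, 0.07], [0, 0, 0.07], [0, 0, 0.07], [0, 0, 0.07], [0, 0, 0.07], [0, 0, 0.07], [0, 0, 0.07], [0, 0, 0.07]], "jaw": [95, 95, 95, 95, 95, 95, 95, 95]}}

```text
time_s: 1.02
position: [424.5, 372.3, 169.9]
eef_rot: [[0.481, 0.877, 0.0], [0.877, -0.481, -0.0], [-0.0, 0.001, -1.0]]
wrist_force: [-0.1, 0.4, 0.4]
grip_width: 95.3
```

```bash
cat >> go.py <<'E'
def wcam():
    s=robot.read_state(); c=viewer.camera("wrist"); T=np.array(c["tool_from_camera"])
    R=s["eef_rot"]; c=dict(c); c["rotation"]=R@T[:3,:3]; c["xyz"]=s["position"]+R@T[:3,3]; return c
def grid(c,out,x0=100,y0=60,w=310,h=160,f=2.5):
    t=cv2.resize(c["color"][y0:y0+h,x0:x0+w,::-1],None,fx=f,fy=f,interpolation=cv2.INTER_CUBIC)
    for px in range(x0,x0+w):
        if px%20==0:
            X=int((px-x0+.5)*f); cv2.line(t,(X,0),(X,t.shape[0]),(160,160,0),1); cv2.putText(t,str(px),(X+1,9),0,.33,(0,255,255),1)
    for py in range(y0,y0+h):
        if py%20==0:
            Y=int((py-y0+.5)*f); cv2.line(t,(0,Y),(t.shape[1],Y),(160,160,0),1); cv2.putText(t,str(py),(1,Y-1),0,.33,(0,255,255),1)
    cv2.imwrite(out,t)
E
python3 - <<'E'
from go import *
go(); c=wcam(); cv2.imwrite("pics/w1.png",c["color"][:,:,::-1])
E
```

```text
t 1.02 pos [424.5 372.3 169.9] th 61.3 w 95.3 F [-0.1  0.4  0.4] tilt [-0.0001  0.0006]
```

View pics/w1.png

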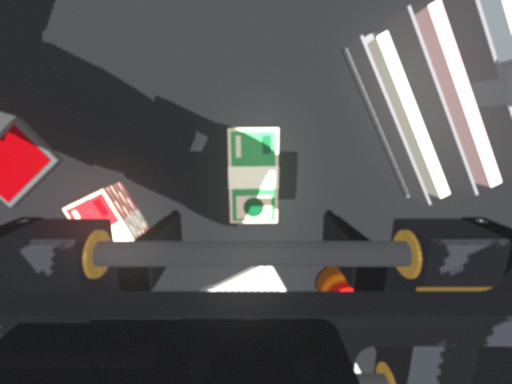

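```bash
cat >> go.py <<'E'
def q(c,pts,z):
    P=np.array([onplane(c,u,v,z) for u,v in pts]); k=len(P)
    e=[np.linalg.norm(P[i]-P[(i+1)%k]) for i in range(k)]; a=[np.degrees(np.arctan2(*(P[(i+1)%k]-P[i])[[1,0]]))%180 for i in range(k)]
    print("ctr",P.mean(0)[:2].round(1),"edges",np.round(e),"ang",np.round(a,1)); return P
E
python3 - <<'E'
from go import *
c=wcam(); print(q(c,[(228,128),(280,127),(279.5,223),(229.5,223)],50).round(1).tolist())
hsv=cv2.cvtColor(c["color"],cv2.COLOR_RGB2HSV); v=hsv[...,2]
print(v[175,215:295]); print(v[110:135,254]); print(v[215:232,254])
E
```

```text
ctr [420.9 378.6] edges [ 62. 120.  64. 119.] ang [ 62.4 152.4  61.3 151.1]
[[354.0, 379.7, 50.0], [382.5, 434.2, 50.0], [489.0, 378.5, 50.0], [458.1, 322.1, 50.0]]
[ 58  58  59  58  60  59  61  61  59  62  62  89 145 194 215 219 219 220
 220 219 218 219 220 220 221 219 220 221 220 221 220 220 221 221 220 221
 221 221 221 222 221 221 221 221 222 221 221 221 220 224 246 255 255 255
 255 255 255 255 255 255 255 242 204 149  96  73  74  74  74  74  74  73
  71  73  71  71  71  69  68  68]
[ 96  95  97  97  97  98  98  97  98  95  97  98  97  98  99  99  96 108
 181 255 255 255 255 255 255]
[203 209 235 255 255 255 255 255 255 255 223 118 100 100 102 104 104]
```

```bash
python3 - <<'E'
from go import *
go((421,377.5,12,61.8))
E
```

```text
t 1.12 pos [422.3 374.9 169.9] th 61.4 w 95.4 F [-0.9  0.2  0.1] tilt [ 0.0001 -0.0002]
(421, 377.5, 12, 61.8) xyz [0.007, -0.009, 0.632] dr [-0.0, -0.0, -0.005]
```

Call:
{"name": "move_arm", "arguments": {"xyz": [[0.005, -0.003, 0.15], [0.005, -0.003, 0.3], [0.005, -0.003, 0.45], [0.005, -0.003, 0.6], [0.005, -0.003, 0.632], [0.005, -0.003, 0.632], [0.005, -0.003, 0.632], [0.005, -0.003, 0.632]], "dr": [[0, 0, -0.005], [0, 0, -0.005], [0, 0, -0.005], [0, 0, -0.005], [0, 0, -0.005], [0, 0, -0.005], [0, 0, -0.005], [0, 0, -0.005]], "jaw": [95, 95, 95, 95, 95, 95, 55, 55], "newtons": 40}}

```text
time_s: 1.78
position: [422.4, 378.0, 14.0]
eef_rot: [[0.47, 0.883, 0.002], [0.883, -0.47, 0.002], [0.003, 0.001, -1.0]]
wrist_force: [0.2, 0.3, 0.4]
grip_width: 86.4
```

```bash
python3 - <<'E'
from go import *
go((422,376.5,152,61.8),(631,140,150,90))
E
```

```text
t 1.78 pos [422.4 378.   14. ] th 61.9 w 86.4 F [0.2 0.3 0.4] tilt [0.0028 0.0014]
(422, 376.5, 152, 61.8) xyz [-0.004, 0.002, -0.552] dr [0.001, -0.002, 0.002]
(631, 140, 150, 90) xyz [-0.446, 1.185, -0.543] dr [0.001, -0.002, -0.326]
```

Call:
{"name": "move_arm", "arguments": {"xyz": [[0, 0, 0], [0, 0, 0], [0, 0, 0], [0, 0, 0], [0, 0, 0], [0, 0, 0]], "dr": [[0, 0, 0], [0, 0, 0], [0, 0, 0], [0, 0, 0], [0, 0, 0], [0, 0, 0]], "jaw": [55, 55, 55, 55, 55, 55]}}

```text
time_s: 2.28
position: [421.8, 376.8, 13.1]
eef_rot: [[0.471, 0.882, 0.0], [0.882, -0.471, 0.0], [0.0, 0.0, -1.0]]
wrist_force: [-1.8, -1.6, 9.9]
grip_width: 55.3
```

```bash
python3 - <<'E'
from go import *
go(); a=cam("side"); b=cam("scene"); w=wcam(); go()
A=cv2.resize(a["color"][90:180,130:250,::-1],None,fx=3.3,fy=3.3); B=cv2.resize(b["color"][60:150,260:380,::-1],None,fx=3.3,fy=3.3)
cv2.imwrite("pics/g1.png",np.hstack([A,B])); cv2.imwrite("pics/g1w.png",w["color"][:,:,::-1])
E
```

```text
t 2.28 pos [421.8 376.8  13.1] th 61.9 w 55.3 F [-1.8 -1.6  9.9] tilt [0.0005 0.0003]
t 2.43 pos [421.8 376.8  13.1] th 61.9 w 55.1 F [-2.  -3.1 12.6] tilt [0.0005 0.0003]
```

View pics/g1.png

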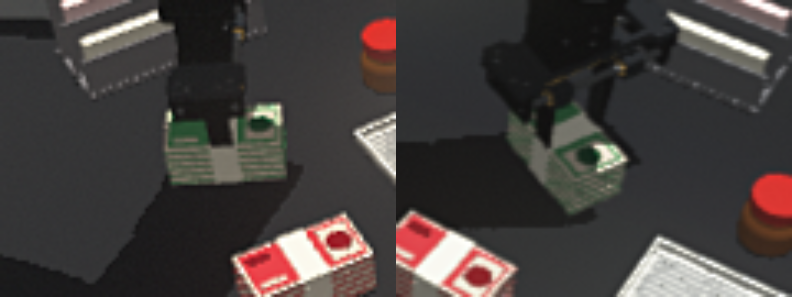

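View pics/g1w.png

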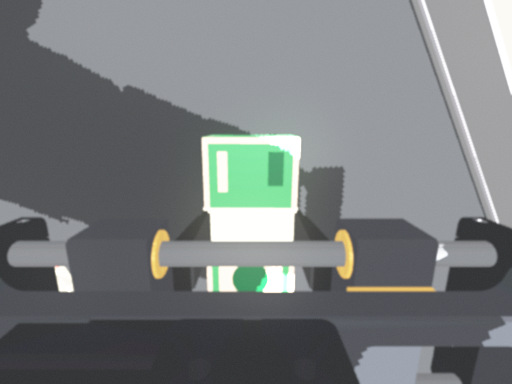

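Call:
{"name": "move_arm", "arguments": {"xyz": [[0, 0, -0.02], [0, 0, -0.06], [0, 0, -0.12], [0, 0, -0.2], [0, 0, -0.28], [0, 0, -0.28], [0, 0, -0.28]], "dr": [[0, 0, 0], [0, 0, 0], [0, 0, 0], [0, 0, 0], [0, 0, 0], [0, 0, 0], [0, 0, 0]], "jaw": [45, 45, 45, 45, 45, 45, 45]}}

```text
time_s: 3.02
position: [422.2, 377.2, 83.3]
eef_rot: [[0.471, 0.882, 0.002], [0.882, -0.471, 0.002], [0.002, 0.001, -1.0]]
wrist_force: [0.6, -0.9, 0.4]
grip_width: 45.1
```

```bash
python3 - <<'E'
from go import *
go((631,140,120,90)); a=cam("side"); b=cam("scene"); w=wcam()
A=cv2.resize(a["color"][60:180,130:250,::-1],None,fx=3.3,fy=3.3); B=cv2.resize(b["color"][30:150,260:380,::-1],None,fx=3.3,fy=3.3)
cv2.imwrite("pics/g2.png",np.hstack([A,B]))
E
```

```text
t 3.02 pos [422.2 377.2  83.3] th 61.9 w 45.1 F [ 0.6 -0.9  0.4] tilt [0.0025 0.0012]
(631, 140, 120, 90) xyz [-0.444, 1.184, -0.146] dr [0.001, -0.001, -0.327]
```

View pics/g2.png

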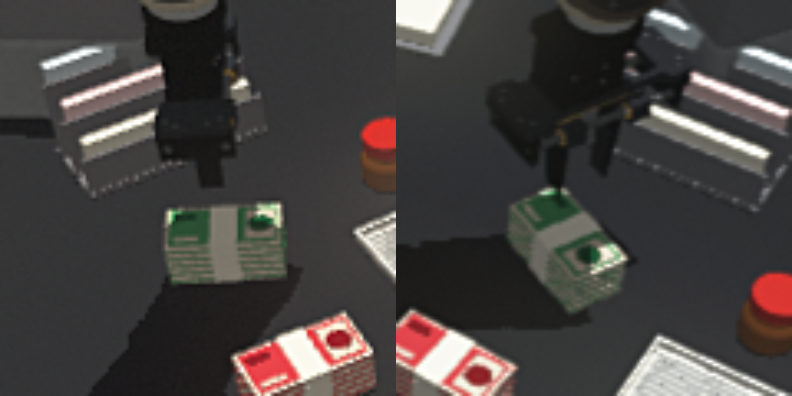

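Call:
{"name": "move_arm", "arguments": {"xyz": [[0, 0, -0.3], [0, 0, -0.3], [0, 0, -0.3], [0, 0, -0.3], [0, 0, -0.3], [0, 0, -0.3], [0, 0, -0.3]], "dr": [[0, 0, 0], [0, 0, 0], [0, 0, 0], [0, 0, 0], [0, 0, 0], [0, 0, 0], [0, 0, 0]], "jaw": [95, 95, 95, 95, 95, 95, 95]}}

```text
time_s: 3.75
position: [421.3, 376.5, 155.5]
eef_rot: [[0.471, 0.882, -0.002], [0.882, -0.471, -0.001], [-0.002, -0.001, -1.0]]
wrist_force: [0.3, -0.4, 0.2]
grip_width: 86.4
```

```bash
python3 - <<'E'
from go import *
go(); c=wcam(); grid(c,"pics/w2.png")
E
```

```text
t 3.75 pos [421.3 376.5 155.5] th 61.9 w 86.4 F [ 0.3 -0.4  0.2] tilt [-0.0022 -0.0011]
```

View pics/w2.png

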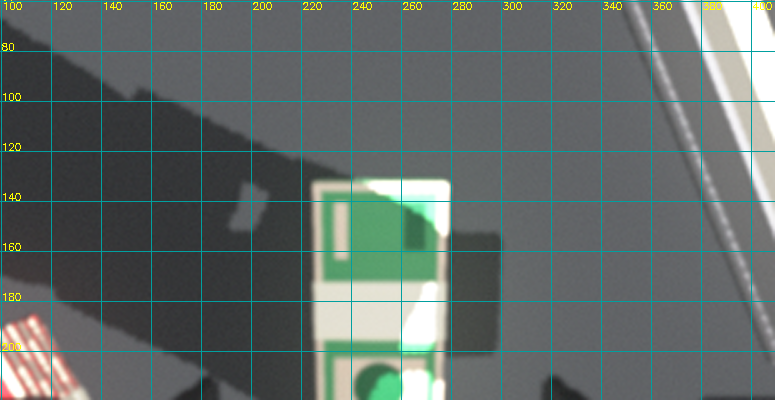

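Call:
{"name": "move_arm", "arguments": {"xyz": [[0, 0, 0.15], [0, 0, 0.3], [0, 0, 0.45], [0, 0, 0.582], [0, 0, 0.582], [0, 0, 0.582]], "dr": [[0, 0, 0], [0, 0, 0], [0, 0, 0], [0, 0, 0], [0, 0, 0], [0, 0, 0]], "jaw": [95, 95, 95, 95, 66, 66], "newtons": 50}}

```text
time_s: 4.3
position: [421.0, 376.3, 10.3]
eef_rot: [[0.471, 0.882, -0.003], [0.882, -0.471, -0.002], [-0.003, -0.002, -1.0]]
wrist_force: [0.4, -0.7, 0.2]
grip_width: 86.6
```

Call:
{"name": "move_arm", "arguments": {"xyz": [[0, 0, 0], [0, 0, 0], [0, 0, 0], [0, 0, 0]], "dr": [[0, 0, 0], [0, 0, 0], [0, 0, 0], [0, 0, 0]], "jaw": [66, 66, 66, 66]}}

```text
time_s: 4.63
position: [422.3, 377.3, 13.0]
eef_rot: [[0.471, 0.882, 0.002], [0.882, -0.471, 0.002], [0.002, 0.001, -1.0]]
wrist_force: [0.4, -0.2, -0.9]
grip_width: 66.7
```

```bash
python3 - <<'E'
from go import *
go(); a=cam("side"); b=cam("scene"); 
A=cv2.resize(a["color"][100:160,150:230,::-1],None,fx=5,fy=5); B=cv2.resize(b["color"][70:130,280:360,::-1],None,fx=5,fy=5)
cv2.imwrite("pics/g3.png",np.hstack([A,B])); go()
E
```

```text
t 4.63 pos [422.3 377.3  13. ] th 61.9 w 66.7 F [ 0.4 -0.2 -0.9] tilt [0.0023 0.0011]
t 4.73 pos [422.1 377.1  12.4] th 61.9 w 66.2 F [-0.9 -0.1 -0.3] tilt [0.0014 0.0007]
```

View pics/g3.png

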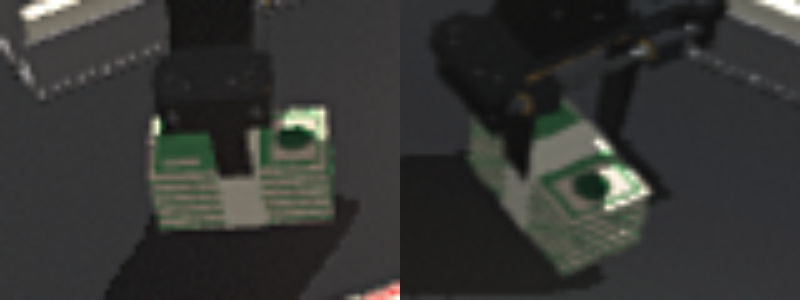

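```bash
python3 - <<'E'
from go import *
s=robot.read_state(); p=s["position"]; R=s["eef_rot"]
out=[]
for n,(x0,y0) in (("side",(150,80)),("scene",(280,50))):
    c=cam(n); t=cv2.resize(c["color"][y0:y0+90,x0:x0+80,::-1],None,fx=5,fy=5,interpolation=cv2.INTER_CUBIC)
    for k in(-1,1):
        for zz,col in ((0,(0,0,255)),(-38,(0,255,255))):
            pt=p+R@np.array([k*39,0,zz]); u,v=proj(c,pt); cv2.circle(t,(int((u-x0+.5)*5),int((v-y0+.5)*5)),4,col,-1); print(n,k,zz,pt.round(0),round(u,1),round(v,1))
    out.append(t)
cv2.imwrite("pics/g4.png",np.hstack(out))
E
```

```text
side -1 0 [404. 343.  12.] 198.8 143.8
side -1 -38 [404. 343.  50.] 197.3 135.5
side 1 0 [440. 412.  12.] 199.2 128.7
side 1 -38 [440. 411.  50.] 197.8 120.4
scene -1 0 [404. 343.  12.] 300.9 111.2
scene -1 -38 [404. 343.  50.] 301.9 103.2
scene 1 0 [440. 412.  12.] 320.1 102.9
scene 1 -38 [440. 411.  50.] 321.5 94.8
```

View pics/g4.png

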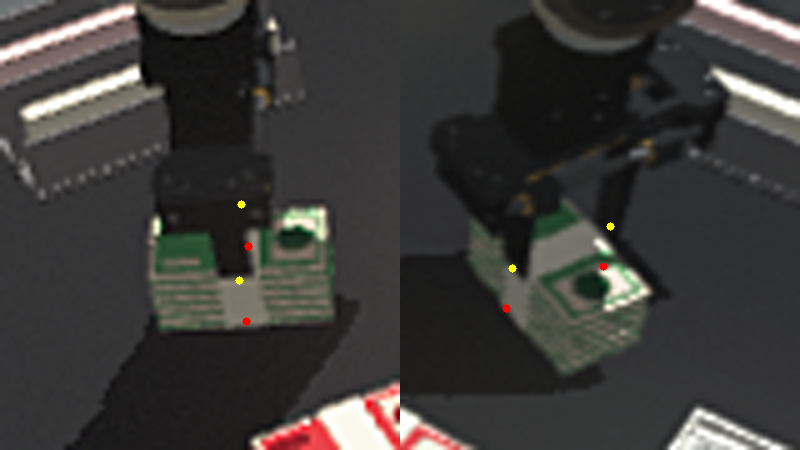

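Call:
{"name": "move_arm", "arguments": {"xyz": [[0, 0, 0], [0, 0, 0], [0, 0, 0], [0, 0, 0], [0, 0, 0], [0, 0, 0]], "dr": [[0, 0, 0], [0, 0, 0], [0, 0, 0], [0, 0, 0], [0, 0, 0], [0, 0, 0]], "jaw": [95, 95, 95, 95, 95, 95]}}

```text
time_s: 5.33
position: [421.7, 376.9, 11.4]
eef_rot: [[0.471, 0.882, -0.0], [0.882, -0.471, 0.0], [0.0, -0.0, -1.0]]
wrist_force: [-0.7, 0.4, 0.9]
grip_width: 94.2
```

```bash
cat > tips.py <<'E'
from go import *
import sys
def tips(out,half,offs=(0,-38)):
    s=robot.read_state(); p=s["position"]; R=s["eef_rot"]; o=[]
    for n in ("side","scene"):
        c=cam(n); u,v=proj(c,p+[0,0,40]); x0,y0=int(u)-40,int(v)-50
        x0=max(x0,0);y0=max(y0,0)
        t=cv2.resize(c["color"][y0:y0+90,x0:x0+80,::-1],None,fx=5,fy=5,interpolation=cv2.INTER_CUBIC)
        t=cv2.convertScaleAbs(t,alpha=1.6)
        for k in(-1,1):
            for zz,col in zip(offs,((0,0,255),(0,255,255))):
                u,v=proj(c,p+R@np.array([k*half,0,zz])); cv2.circle(t,(int((u-x0+.5)*5),int((v-y0+.5)*5)),3,col,-1)
        o.append(t)
    cv2.imwrite(out,np.hstack(o)); go()
E
python3 -c "
from tips import *
tips('pics/g5.png',53)"
```

```text
t 5.43 pos [421.7 376.9  11.4] th 61.9 w 94.5 F [ 1.  -0.3  0.3] tilt [ 0. -0.]
```

View pics/g5.png

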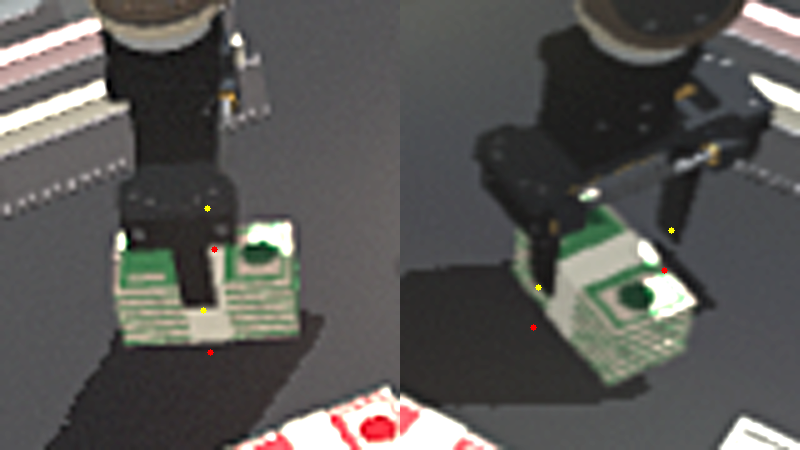

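Call:
{"name": "move_arm", "arguments": {"xyz": [[0, 0, 0.06], [0, 0, 0.12], [0, 0, 0.135], [0, 0, 0.135]], "dr": [[0, 0, 0], [0, 0, 0], [0, 0, 0], [0, 0, 0]], "jaw": [95, 95, 95, 95]}}

```text
time_s: 5.77
position: [421.3, 376.5, -23.1]
eef_rot: [[0.471, 0.882, -0.002], [0.882, -0.471, -0.001], [-0.002, -0.001, -1.0]]
wrist_force: [0.1, 0.1, -0.9]
grip_width: 95.2
```

```bash
python3 -c "
from tips import *
tips('pics/g6.png',53)"
```

```text
t 5.87 pos [421.9 377.  -22. ] th 61.9 w 94.8 F [ 1.3  0.2 -0. ] tilt [0.0001 0.    ]
```

View pics/g6.png

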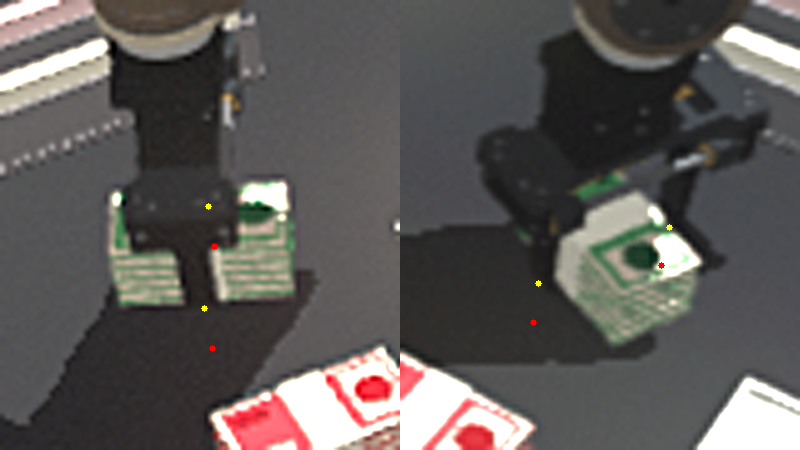

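Call:
{"name": "move_arm", "arguments": {"xyz": [[0, 0, 0], [0, 0, 0], [0, 0, 0], [0, 0, 0], [0, 0, 0], [0, 0, 0], [0, 0, 0], [0, 0, 0]], "dr": [[0, 0, 0], [0, 0, 0], [0, 0, 0], [0, 0, 0], [0, 0, 0], [0, 0, 0], [0, 0, 0], [0, 0, 0]], "jaw": [50, 50, 50, 50, 50, 50, 50, 50], "newtons": 40}}

```text
time_s: 6.53
position: [421.6, 376.7, -22.2]
eef_rot: [[0.471, 0.882, -0.0], [0.882, -0.471, -0.0], [-0.0, -0.0, -1.0]]
wrist_force: [-1.7, -1.4, 4.6]
grip_width: 62.0
```

Call:
{"name": "move_arm", "arguments": {"xyz": [[0, 0, -0.03], [0, 0, -0.1], [0, 0, -0.2], [0, 0, -0.3], [0, 0, -0.4], [0, 0, -0.4]], "dr": [[0, 0, 0], [0, 0, 0], [0, 0, 0], [0, 0, 0], [0, 0, 0], [0, 0, 0]], "jaw": [50, 50, 50, 50, 50, 50]}}

```text
time_s: 7.03
position: [423.2, 378.1, 82.0]
eef_rot: [[0.471, 0.882, 0.005], [0.882, -0.471, 0.004], [0.006, 0.003, -1.0]]
wrist_force: [1.1, 0.5, -3.5]
grip_width: 61.9
```

```bash
python3 -c "
from tips import *
tips('pics/g7.png',31); go((526,258,78,76),(631,140,78,90))
c=wcam(); cv2.imwrite('pics/w3.png',c['color'][:,:,::-1])"
```

```text
t 7.13 pos [421.8 377.   78.1] th 61.9 w 61.5 F [-0.  -0.5 -5.1] tilt [0.0012 0.0005]
t 7.13 pos [421.8 377.   78.1] th 61.9 w 61.5 F [-0.  -0.5 -5.1] tilt [0.0012 0.0005]
(526, 258, 78, 76) xyz [-0.223, 0.592, 0.0] dr [0.0, -0.001, -0.164]
(631, 140, 78, 90) xyz [-0.442, 1.185, 0.0] dr [0.001, -0.001, -0.327]
```

View pics/w3.png

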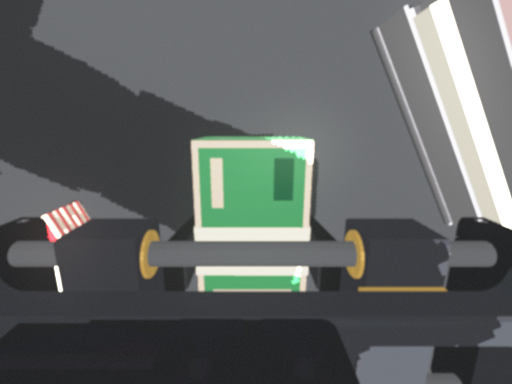

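Call:
{"name": "move_arm", "arguments": {"xyz": [[-0.03, 0.08, 0], [-0.08, 0.212, 0], [-0.13, 0.345, 0], [-0.18, 0.478, 0], [-0.23, 0.61, 0], [-0.28, 0.743, 0], [-0.33, 0.876, 0], [-0.37, 0.98, 0]], "dr": [[0, 0, -0.03], [0, 0, -0.07], [0, 0, -0.11], [0, 0, -0.15], [0, 0, -0.19], [0, 0, -0.23], [0, 0, -0.28], [0, 0, -0.327]], "jaw": [50, 50, 50, 50, 50, 50, 50, 50]}}

```text
time_s: 7.85
position: [595.0, 177.5, 75.6]
eef_rot: [[-0.003, 1.0, -0.003], [1.0, 0.003, -0.001], [-0.001, -0.003, -1.0]]
wrist_force: [-1.0, 0.5, -3.2]
grip_width: 61.7
```

```bash
python3 -c "
from tips import *
go((631,140,78,90))
c=wcam(); 
grid(c,'pics/w4.png',100,60,310,160)"
```

```text
t 7.85 pos [595.  177.5  75.6] th 90.2 w 61.7 F [-1.   0.5 -3.2] tilt [-0.0006 -0.0027]
(631, 140, 78, 90) xyz [-0.151, 0.144, -0.01] dr [-0.002, 0.0, 0.002]
```

View pics/w4.png

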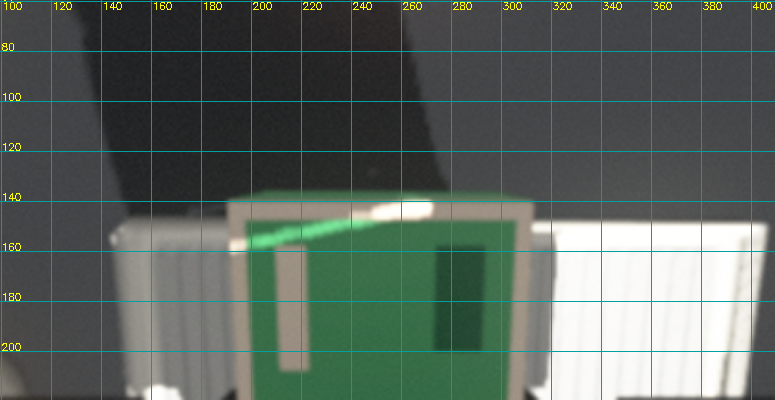

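```bash
python3 -c "
from tips import *
c=wcam(); go((631,140,78,90))
for p in [(145,150),(405,149),(151,216),(398.5,216)]: print(p,onplane(c,*p,14).round(1))
for p in [(190,140.5),(312.5,140.5)]: print('blk',p,onplane(c,*p,149).round(1))
"
```

```text
t 7.95 pos [596.1 176.4  75.4] th 90.0 w 62.2 F [-0.4  0.6 -4.2] tilt [-0.0008 -0.0017]
(631, 140, 78, 90) xyz [-0.146, 0.14, -0.01] dr [-0.001, 0.001, -0.0]
(145, 150) [556.1  68.3  14. ]
(405, 149) [553.3 325.9  14. ]
(151, 216) [624.9  68.8  14. ]
(398.5, 216) [623.  328.8  14. ]
blk (190, 140.5) [539.6 144.  149. ]
blk (312.5, 140.5) [539.2 204.  149. ]
```

Call:
{"name": "move_arm", "arguments": {"xyz": [[-0.08, 0.075, 0], [-0.148, 0.144, 0], [-0.148, 0.144, 0.1], [-0.148, 0.144, 0.22], [-0.148, 0.144, 0.31], [-0.148, 0.144, 0.35], [-0.148, 0.144, 0.366], [-0.148, 0.144, 0.366]], "dr": [[0, 0, 0], [0, 0, 0], [0, 0, 0], [0, 0, 0], [0, 0, 0], [0, 0, 0], [0, 0, 0], [0, 0, 0]], "jaw": [50, 50, 50, 50, 50, 50, 50, 50]}}

```text
time_s: 8.62
position: [629.6, 143.2, -15.0]
eef_rot: [[-0.0, 1.0, -0.002], [1.0, 0.0, -0.0], [-0.0, -0.002, -1.0]]
wrist_force: [-0.2, 0.6, -3.9]
grip_width: 62.3
```

Call:
{"name": "move_arm", "arguments": {"xyz": [[0, 0, 0], [0, 0, 0]], "dr": [[0, 0, 0], [0, 0, 0]], "jaw": [50, 50]}}

```text
time_s: 8.78
position: [631.0, 143.2, -12.5]
eef_rot: [[-0.0, 1.0, 0.002], [1.0, 0.0, 0.0], [0.0, 0.002, -1.0]]
wrist_force: [-0.3, 0.5, -3.2]
grip_width: 61.9
```

Call:
{"name": "move_arm", "arguments": {"xyz": [[-0.014, 0.003, 0], [-0.014, 0.003, 0.01], [-0.014, 0.003, 0.018], [-0.014, 0.003, 0.018], [-0.014, 0.003, 0.018]], "dr": [[0, 0, 0], [0, 0, 0], [0, 0, 0], [0, 0, 0], [0, 0, 0]], "jaw": [50, 50, 50, 50, 50]}}

```text
time_s: 9.2
position: [631.3, 139.3, -18.1]
eef_rot: [[-0.0, 1.0, 0.0], [1.0, 0.0, 0.0], [0.0, 0.0, -1.0]]
wrist_force: [1.0, -0.5, -2.2]
grip_width: 62.0
```

Call:
{"name": "move_arm", "arguments": {"xyz": [[0, 0, 0], [0, 0, 0], [0, 0, 0], [0, 0, 0], [0, 0, -0.05], [0, 0, -0.18], [0, 0, -0.34], [0, 0, -0.48]], "dr": [[0, 0, 0], [0, 0, 0], [0, 0, 0], [0, 0, 0], [0, 0, 0], [0, 0, 0], [0, 0, 0], [0, 0, 0]], "jaw": [80, 80, 80, 80, 80, 80, 80, 80]}}

```text
time_s: 9.87
position: [631.0, 139.4, 104.4]
eef_rot: [[-0.0, 1.0, 0.0], [1.0, 0.0, 0.0], [0.0, 0.0, -1.0]]
wrist_force: [-0.5, 0.5, -1.1]
grip_width: 80.2
```

```bash
python3 -c "
from tips import *
c=wcam(); go((403,170,110,87));grid(c,'pics/w5.png',80,60,310,160)
a=cam('scene')
A=cv2.resize(a['color'][110:230,280:400,::-1],None,fx=5,fy=5); cv2.imwrite('pics/s5.png',A)"
```

```text
t 9.92 pos [634.  139.9 111.6] th 90.0 w 80.2 F [1.9 0.5 5.5] tilt [0.0013 0.01  ]
(403, 170, 110, 87) xyz [0.121, -0.924, -0.003] dr [0.007, -0.001, 0.035]
```

View pics/w5.png

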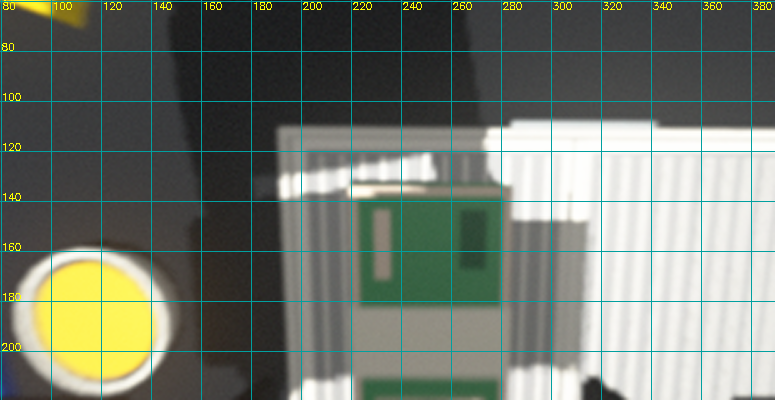

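View pics/s5.png

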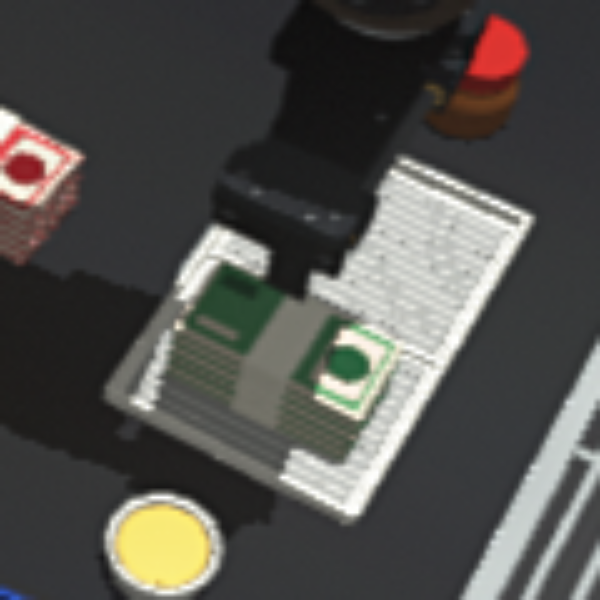

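Call:
{"name": "move_arm", "arguments": {"xyz": [[0.02, -0.12, 0], [0.04, -0.28, 0], [0.06, -0.44, 0], [0.08, -0.6, 0], [0.1, -0.76, 0], [0.12, -0.91, 0], [0.121, -0.92, 0], [0.121, -0.92, 0]], "dr": [[0, 0, 0.02], [0, 0, 0.035], [0, 0, 0.035], [0, 0, 0.035], [0, 0, 0.035], [0, 0, 0.035], [0, 0, 0.035], [0, 0, 0.035]], "jaw": [95, 95, 95, 95, 95, 95, 95, 95]}}

```text
time_s: 10.63
position: [399.7, 169.9, 102.4]
eef_rot: [[0.051, 0.999, 0.0], [0.999, -0.051, 0.0], [0.0, 0.0, -1.0]]
wrist_force: [1.1, -0.4, 0.6]
grip_width: 94.7
```

```bash
python3 -c "
from tips import *
cam('side'); cam('side'); c=wcam(); go((403,170,-22,87));grid(c,'pics/w6.png',100,60,310,160)"
```

```text
t 10.78 pos [402.5 169.7 102. ] th 87.0 w 95.0 F [ 0.5  0.  -0.1] tilt [0.0005 0.0015]
(403, 170, -22, 87) xyz [0.001, 0.001, 0.496] dr [0.001, -0.0, -0.0]
```

View pics/w6.png

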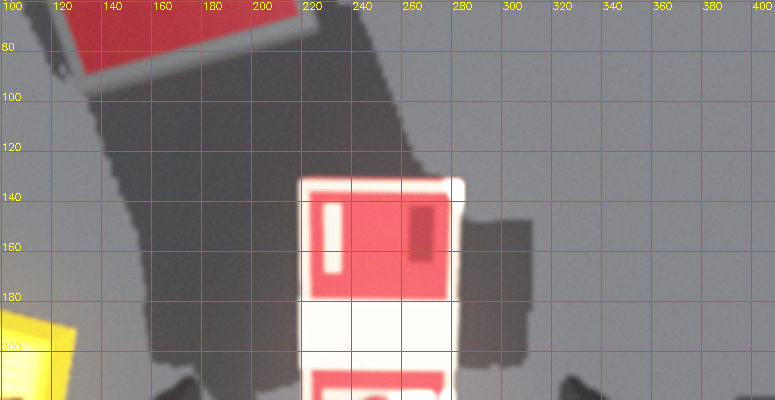

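```bash
python3 -c "
from tips import *
c=wcam()
P=[onplane(c,*p,50) for p in [(219.5,131.5),(284,131.5),(220,200),(281.5,200)]]
for p in P: print(p.round(1))
go()"
```

```text
[340.3 142.7  50. ]
[343.5 203.3  50. ]
[407.  137.9  50. ]
[410.2 199.2  50. ]
t 10.83 pos [402.4 169.6 101.8] th 87.0 w 95.2 F [-0.3  0.2 -0. ] tilt [0.0003 0.0009]
```

Call:
{"name": "move_arm", "arguments": {"xyz": [[0, -0.002, 0.14], [0, -0.002, 0.3], [0, -0.002, 0.43], [0, -0.002, 0.495], [0, -0.002, 0.495], [0, -0.002, 0.495]], "dr": [[0, 0, 0.008], [0, 0, 0.008], [0, 0, 0.008], [0, 0, 0.008], [0, 0, 0.008], [0, 0, 0.008]], "jaw": [95, 95, 95, 95, 95, 50], "newtons": 40}}

```text
time_s: 11.33
position: [400.8, 169.4, -22.7]
eef_rot: [[0.065, 0.998, -0.002], [0.998, -0.065, -0.0], [-0.001, -0.002, -1.0]]
wrist_force: [-0.3, 0.3, 0.5]
grip_width: 91.7
```

Call:
{"name": "move_arm", "arguments": {"xyz": [[0, 0, 0], [0, 0, 0], [0, 0, 0], [0, 0, 0], [0, 0, 0], [0, 0, 0], [0, 0, 0], [0, 0, 0]], "dr": [[0, 0, 0], [0, 0, 0], [0, 0, 0], [0, 0, 0], [0, 0, 0], [0, 0, 0], [0, 0, 0], [0, 0, 0]], "jaw": [50, 50, 50, 50, 50, 50, 50, 50]}}

```text
time_s: 12.0
position: [401.0, 169.7, -21.4]
eef_rot: [[0.064, 0.998, 0.001], [0.998, -0.064, 0.0], [0.0, 0.001, -1.0]]
wrist_force: [-0.9, -0.7, 8.0]
grip_width: 61.9
```

Call:
{"name": "move_arm", "arguments": {"xyz": [[0, 0, -0.03], [0, 0, -0.1], [0, 0, -0.2], [0, 0, -0.3], [0, 0, -0.4], [0, 0, -0.4], [0, 0, -0.4]], "dr": [[0, 0, 0], [0, 0, 0], [0, 0, 0], [0, 0, 0], [0, 0, 0], [0, 0, 0], [0, 0, 0]], "jaw": [50, 50, 50, 50, 50, 50, 50]}}

```text
time_s: 12.58
position: [400.9, 169.8, 78.9]
eef_rot: [[0.064, 0.998, 0.003], [0.998, -0.064, 0.001], [0.001, 0.003, -1.0]]
wrist_force: [-0.3, -0.2, -4.0]
grip_width: 61.5
```

```bash
python3 -c "
from tips import *
go((480,-60,80,92),(580,-230,80,98),(660,-253,80,98))"
```

```text
t 12.58 pos [400.9 169.8  78.9] th 86.3 w 61.5 F [-0.3 -0.2 -4. ] tilt [0.0009 0.0026]
(480, -60, 80, 92) xyz [-0.897, 0.375, -0.004] dr [0.002, -0.001, -0.066]
(580, -230, 80, 98) xyz [-1.55, 0.818, -0.004] dr [0.002, -0.0, -0.136]
(660, -253, 80, 98) xyz [-1.621, 1.143, -0.003] dr [0.002, -0.0, -0.136]
```

Call:
{"name": "move_arm", "arguments": {"xyz": [[-0.09, 0.04, 0], [-0.22, 0.09, 0], [-0.36, 0.15, 0], [-0.5, 0.21, 0], [-0.64, 0.27, 0], [-0.78, 0.33, 0], [-0.897, 0.375, 0], [-0.897, 0.375, 0]], "dr": [[0, 0, -0.02], [0, 0, -0.04], [0, 0, -0.066], [0, 0, -0.066], [0, 0, -0.066], [0, 0, -0.066], [0, 0, -0.066], [0, 0, -0.066]], "jaw": [50, 50, 50, 50, 50, 50, 50, 50]}}

```text
time_s: 13.25
position: [481.0, -64.6, 76.4]
eef_rot: [[-0.031, 1.0, -0.0], [1.0, 0.031, -0.0], [-0.0, -0.0, -1.0]]
wrist_force: [-0.7, -0.3, -3.9]
grip_width: 62.0
```

```bash
python3 -c "
from tips import *
go((610,-205,80,98))"
```

```text
t 13.25 pos [481.  -64.6  76.4] th 91.8 w 62.0 F [-0.7 -0.3 -3.9] tilt [-0.0004 -0.0002]
(610, -205, 80, 98) xyz [-0.577, 0.498, -0.014] dr [-0.0, 0.0, -0.072]
```

Call:
{"name": "move_arm", "arguments": {"xyz": [[-0.1, 0.09, 0], [-0.22, 0.19, 0], [-0.34, 0.3, 0], [-0.46, 0.4, 0], [-0.577, 0.5, -0.01], [-0.577, 0.5, -0.01], [-0.577, 0.5, -0.01], [-0.577, 0.5, -0.01]], "dr": [[0, 0, -0.02], [0, 0, -0.04], [0, 0, -0.072], [0, 0, -0.072], [0, 0, -0.072], [0, 0, -0.072], [0, 0, -0.072], [0, 0, -0.072]], "jaw": [50, 50, 50, 50, 50, 50, 50, 50]}}

```text
time_s: 13.92
position: [608.3, -199.1, 78.4]
eef_rot: [[-0.142, 0.99, -0.003], [0.99, 0.142, 0.002], [0.002, -0.003, -1.0]]
wrist_force: [-0.1, 1.4, -3.3]
grip_width: 61.6
```

```bash
python3 -c "
from tips import *
cam('side'); cam('side'); c=wcam(); go((660,-253,80,98));grid(c,'pics/w7.png',100,60,310,160)"
```

```text
t 14.07 pos [ 608.9 -198.9   79.9] th 98.2 w 61.9 F [-0.  -0.3 -4. ] tilt [ 0.0009 -0.0012]
(660, -253, 80, 98) xyz [-0.244, 0.171, -0.001] dr [-0.001, -0.001, 0.003]
```

View pics/w7.png

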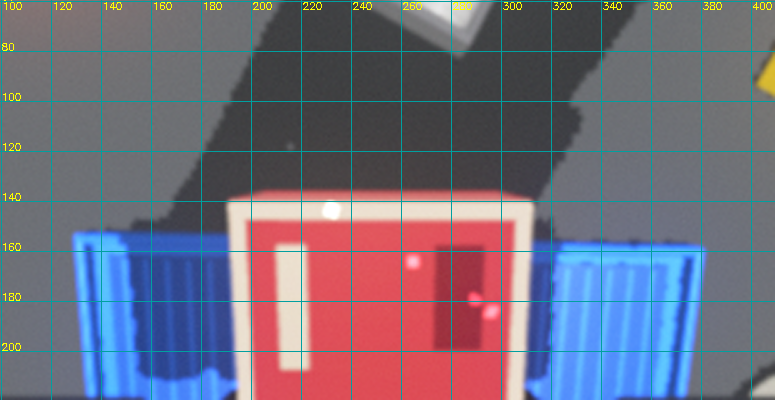

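```bash
cat > fit.py <<'E'
from tips import *
def fit(c,fl,fr,bl,br,ztop,L,side):
    A=onplane(c,*fl,14); B=onplane(c,*fr,14)   # image left = -y end
    d=(B-A)[:2]; W=np.linalg.norm(d); yv=d/W; xv=np.array([yv[1],-yv[0]])
    C=(A+B)[:2]/2+xv*82
    a=onplane(c,*bl,ztop)[:2]; b=onplane(c,*br,ztop)[:2]; e=b-a; w=np.linalg.norm(e); ey=e/w; ex=np.array([ey[1],-ey[0]])
    K=(a+b)/2+ex*L/2
    T=C+yv*side
    print("tray W",round(W,1),"ctr",C.round(1),"yaw",np.degrees(np.arctan2(xv[1],xv[0])).round(1),"blk w",round(w,1),"ctr",K.round(1),"yaw",np.degrees(np.arctan2(ex[1],ex[0])).round(1),"shift needed",(T-K).round(1))
    return T-K
E
python3 -c "
from fit import *
c=wcam(); d=fit(c,(129,153),(381,159),(190.5,140),(313,140),151.4,120,-62)
p=robot.read_state()['position']; go((p[0]+d[0],p[1]+d[1],80,98.0))"
```

```text
tray W 255.2 ctr [ 653.8 -190.4] yaw 6.9 blk w 60.9 ctr [ 610.2 -198.7] yaw 8.3 shift needed [ 51.  -53.3]
t 14.12 pos [ 609.1 -199.    80.2] th 98.2 w 61.7 F [ 0.7  0.2 -3.2] tilt [ 0.0005 -0.0006]
(np.float64(660.1515102980851), np.float64(-252.32581360626185), 80, 98.0) xyz [-0.24, 0.172, 0.001] dr [-0.0, -0.0, 0.003]
```

Call:
{"name": "move_arm", "arguments": {"xyz": [[-0.1, 0.07, 0], [-0.2, 0.142, 0], [-0.241, 0.172, 0.02], [-0.241, 0.172, 0.1], [-0.241, 0.172, 0.22], [-0.241, 0.172, 0.3], [-0.241, 0.172, 0.35], [-0.241, 0.172, 0.37]], "dr": [[0, 0, 0.005], [0, 0, 0.005], [0, 0, 0.005], [0, 0, 0.005], [0, 0, 0.005], [0, 0, 0.005], [0, 0, 0.005], [0, 0, 0.005]], "jaw": [50, 50, 50, 50, 50, 50, 50, 50]}}

```text
time_s: 14.78
position: [659.9, -252.6, -14.0]
eef_rot: [[-0.135, 0.991, -0.002], [0.991, 0.135, 0.001], [0.002, -0.002, -1.0]]
wrist_force: [-0.4, 0.3, -4.4]
grip_width: 61.9
```

Call:
{"name": "move_arm", "arguments": {"xyz": [[0, 0, 0.01], [0, 0, 0.018], [0, 0, 0.018], [0, 0, 0.018]], "dr": [[0, 0, 0], [0, 0, 0], [0, 0, 0], [0, 0, 0]], "jaw": [50, 50, 50, 50]}}

```text
time_s: 15.12
position: [661.3, -253.7, -15.4]
eef_rot: [[-0.135, 0.991, 0.002], [0.991, 0.135, -0.001], [-0.001, 0.001, -1.0]]
wrist_force: [0.4, 0.1, -3.9]
grip_width: 61.7
```

Call:
{"name": "move_arm", "arguments": {"xyz": [[0, 0, 0.006], [0, 0, 0.006], [0, 0, 0.006], [0, 0, 0.006], [0, 0, 0.006], [0, 0, 0.006], [0, 0, 0.006], [0, 0, 0.006]], "dr": [[0, 0, 0], [0, 0, 0], [0, 0, 0], [0, 0, 0], [0, 0, 0], [0, 0, 0], [0, 0, 0], [0, 0, 0]], "jaw": [50, 50, 50, 80, 80, 80, 80, 80]}}

```text
time_s: 15.78
position: [660.8, -253.5, -18.1]
eef_rot: [[-0.135, 0.991, -0.0], [0.991, 0.135, 0.0], [0.0, -0.0, -1.0]]
wrist_force: [0.2, 0.3, -0.2]
grip_width: 79.2
```

Call:
{"name": "move_arm", "arguments": {"xyz": [[0, 0, -0.03], [0, 0, -0.15], [0, 0, -0.3], [0, 0, -0.45], [0, 0, -0.45], [0, 0, -0.45]], "dr": [[0, 0, 0], [0, 0, 0], [0, 0, 0], [0, 0, 0], [0, 0, 0], [0, 0, 0]], "jaw": [80, 80, 80, 80, 80, 80]}}

```text
time_s: 16.28
position: [661.8, -254.0, 97.4]
eef_rot: [[-0.135, 0.991, 0.004], [0.991, 0.135, -0.002], [-0.003, 0.004, -1.0]]
wrist_force: [-0.8, 0.3, -0.3]
grip_width: 80.0
```

```bash
python3 -c "
from tips import *
cam('side'); c=wcam(); go((447.6,-18.7,100,73));grid(c,'pics/w8.png',100,60,310,160)"
```

```text
t 16.38 pos [ 660.3 -253.3   93.9] th 97.7 w 79.8 F [-0.6  0.2  0. ] tilt [ 0.0006 -0.0007]
(447.6, -18.7, 100, 73) xyz [1.044, -0.717, -0.023] dr [-0.001, -0.0, 0.288]
```

View pics/w8.png

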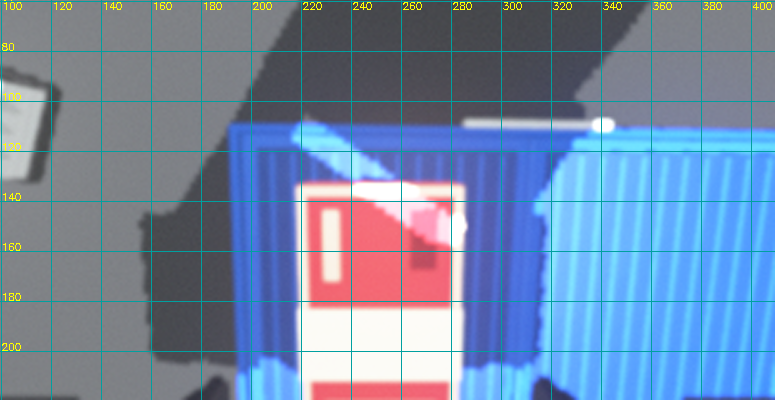

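Call:
{"name": "move_arm", "arguments": {"xyz": [[0.1, -0.07, 0], [0.22, -0.15, 0], [0.34, -0.235, 0], [0.46, -0.315, 0], [0.58, -0.4, 0], [0.7, -0.48, 0], [0.82, -0.565, 0], [0.92, -0.63, 0]], "dr": [[0, 0, 0.04], [0, 0, 0.08], [0, 0, 0.12], [0, 0, 0.16], [0, 0, 0.2], [0, 0, 0.24], [0, 0, 0.28], [0, 0, 0.288]], "jaw": [95, 95, 95, 95, 95, 95, 95, 95]}}

```text
time_s: 17.05
position: [470.8, -45.2, 93.2]
eef_rot: [[0.296, 0.955, -0.003], [0.955, -0.296, 0.001], [-0.0, -0.003, -1.0]]
wrist_force: [0.7, 0.5, -0.5]
grip_width: 94.8
```

```bash
python3 -c "
from tips import *
go((447.6,-18.7,100,73))"
```

```text
t 17.05 pos [470.8 -45.2  93.2] th 72.8 w 94.8 F [ 0.7  0.5 -0.5] tilt [-0.0001 -0.0035]
(447.6, -18.7, 100, 73) xyz [0.074, -0.12, -0.027] dr [-0.002, 0.0, -0.002]
```

Call:
{"name": "move_arm", "arguments": {"xyz": [[0.074, -0.12, -0.02], [0.074, -0.12, -0.02], [0.074, -0.12, -0.02], [0.074, -0.12, -0.02]], "dr": [[0, 0, 0], [0, 0, 0], [0, 0, 0], [0, 0, 0]], "jaw": [95, 95, 95, 95]}}

```text
time_s: 17.38
position: [450.7, -20.5, 98.9]
eef_rot: [[0.292, 0.956, -0.001], [0.956, -0.292, 0.0], [-0.0, -0.001, -1.0]]
wrist_force: [-0.7, 0.7, -0.1]
grip_width: 94.9
```

```bash
python3 -c "
from tips import *
cam('side'); cam('side'); c=wcam(); go((447.6,-18.7,-32,73));grid(c,'pics/w9.png',100,60,310,160)"
```

```text
t 17.53 pos [450.9 -21.   98.9] th 72.9 w 94.7 F [ 0.2 -0.7  0.4] tilt [ 0.     -0.0006]
(447.6, -18.7, -32, 73) xyz [0.005, -0.015, 0.524] dr [-0.0, -0.0, -0.001]
```

View pics/w9.png

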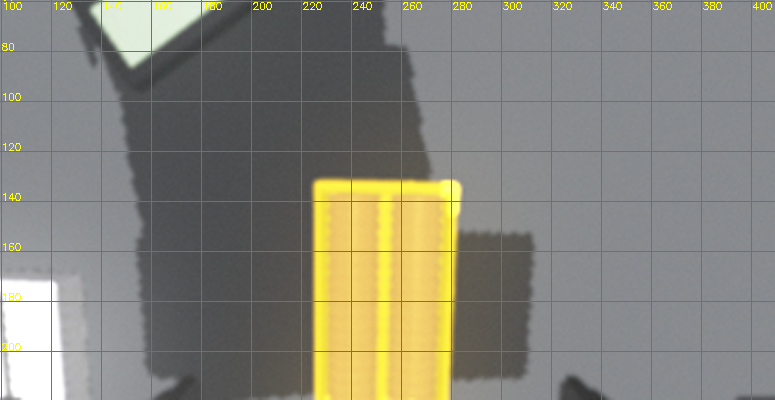

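```bash
cat >> fit.py <<'E'
def blk(c,bl,br,l2,r2,z,L):
    a,b,l,r=[onplane(c,*p,z)[:2] for p in(bl,br,l2,r2)]
    v=(l+r)/2-(a+b)/2; v/=np.linalg.norm(v)
    print("w",np.linalg.norm(b-a).round(1),np.linalg.norm(l-r).round(1),"ctr",((a+b)/2+v*L/2).round(1),"long ang",np.degrees(np.arctan2(v[1],v[0])).round(1))
E
python3 -c "
from fit import *
c=wcam(); blk(c,(225,131.5),(283,132),(225.5,200),(280,200),28,110); go()"
```

```text
w 58.6 58.4 ctr [446.3 -18.1] long ang -18.0
t 17.58 pos [450.8 -21.   99. ] th 72.9 w 94.8 F [-0.8  0.3 -0.6] tilt [-0.     -0.0006]
```

Call:
{"name": "move_arm", "arguments": {"xyz": [[0.006, -0.018, 0.12], [0.006, -0.018, 0.28], [0.006, -0.018, 0.42], [0.006, -0.018, 0.5], [0.006, -0.018, 0.52], [0.006, -0.018, 0.524], [0.006, -0.018, 0.524], [0.006, -0.018, 0.524]], "dr": [[0, 0, 0.007], [0, 0, 0.007], [0, 0, 0.007], [0, 0, 0.007], [0, 0, 0.007], [0, 0, 0.007], [0, 0, 0.007], [0, 0, 0.007]], "jaw": [95, 95, 95, 95, 95, 95, 50, 50], "newtons": 40}}

```text
time_s: 18.25
position: [447.3, -17.9, -30.5]
eef_rot: [[0.303, 0.953, 0.002], [0.953, -0.303, -0.0], [0.0, 0.002, -1.0]]
wrist_force: [-0.5, -0.4, 0.9]
grip_width: 86.1
```

Call:
{"name": "move_arm", "arguments": {"xyz": [[0, 0, 0], [0, 0, 0], [0, 0, 0], [0, 0, 0], [0, 0, 0], [0, 0, 0], [0, 0, 0], [0, 0, 0]], "dr": [[0, 0, 0], [0, 0, 0], [0, 0, 0], [0, 0, 0], [0, 0, 0], [0, 0, 0], [0, 0, 0], [0, 0, 0]], "jaw": [50, 50, 50, 50, 50, 50, 50, 50]}}

```text
time_s: 18.92
position: [446.8, -17.6, -31.1]
eef_rot: [[0.302, 0.953, 0.001], [0.953, -0.302, -0.0], [0.0, 0.001, -1.0]]
wrist_force: [-1.4, 0.1, 7.2]
grip_width: 58.2
```

Call:
{"name": "move_arm", "arguments": {"xyz": [[0, 0, -0.03], [0, 0, -0.1], [0, 0, -0.2], [0, 0, -0.3], [0, 0, -0.4], [0, 0, -0.44], [0, 0, -0.44]], "dr": [[0, 0, 0], [0, 0, 0], [0, 0, 0], [0, 0, 0], [0, 0, 0], [0, 0, 0], [0, 0, 0]], "jaw": [50, 50, 50, 50, 50, 50, 50]}}

```text
time_s: 19.5
position: [447.4, -17.7, 80.8]
eef_rot: [[0.302, 0.953, 0.004], [0.953, -0.302, -0.001], [0.001, 0.004, -1.0]]
wrist_force: [-0.3, -0.4, -3.1]
grip_width: 57.5
```

```bash
python3 -c "
from fit import *
go((601,-150,79,97.6))"
```

```text
t 19.5 pos [447.4 -17.7  80.8] th 72.4 w 57.5 F [-0.3 -0.4 -3.1] tilt [0.0006 0.0038]
(601, -150, 79, 97.6) xyz [-0.319, 0.746, 0.01] dr [0.003, 0.0, -0.293]
```

Call:
{"name": "move_arm", "arguments": {"xyz": [[-0.05, 0.11, 0], [-0.1, 0.24, 0], [-0.155, 0.36, 0], [-0.21, 0.49, 0], [-0.265, 0.62, 0], [-0.319, 0.746, 0.005], [-0.319, 0.746, 0.005], [-0.319, 0.746, 0.005]], "dr": [[0, 0, -0.04], [0, 0, -0.09], [0, 0, -0.14], [0, 0, -0.19], [0, 0, -0.24], [0, 0, -0.293], [0, 0, -0.293], [0, 0, -0.293]], "jaw": [50, 50, 50, 50, 50, 50, 50, 50]}}

```text
time_s: 20.17
position: [600.0, -150.8, 75.1]
eef_rot: [[-0.13, 0.991, -0.002], [0.991, 0.13, 0.001], [0.001, -0.002, -1.0]]
wrist_force: [-0.5, 0.4, -3.9]
grip_width: 57.6
```

```bash
python3 -c "
from tips import *
cam('side'); cam('side'); c=wcam(); go((644.6,-130.6,80,97.6));grid(c,'pics/w10.png',80,60,310,160)"
```

```text
t 20.32 pos [ 599.  -149.3   76.3] th 97.6 w 57.8 F [ 0.2  0.6 -3.4] tilt [ 0.0011 -0.0019]
(644.6, -130.6, 80, 97.6) xyz [0.05, 0.19, -0.015] dr [-0.001, -0.001, -0.0]
```

View pics/w10.png

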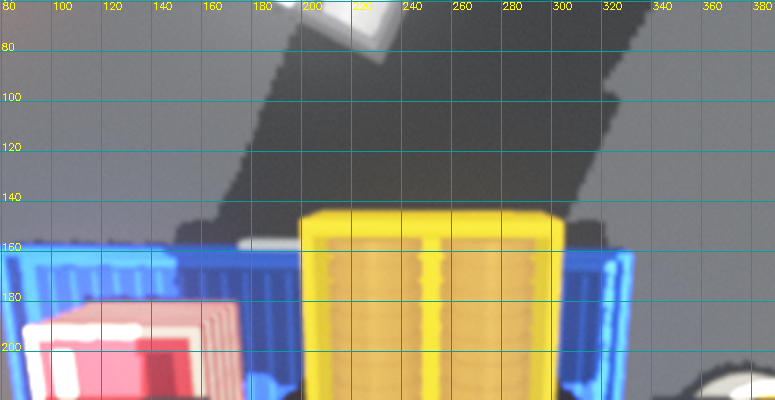

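```bash
python3 -c "
from fit import *
c=wcam(); d=fit(c,(81.5,159),(332.5,160),(199,147),(305,147),135.4,110,62)
p=robot.read_state()['position']; go((p[0]+d[0],p[1]+d[1],-26,97.4))"
```

```text
tray W 251.4 ctr [ 653.3 -187.3] yaw 7.4 blk w 57.9 ctr [ 599.7 -149. ] yaw 7.6 shift needed [45.6 23.2]
t 20.37 pos [ 599.3 -149.2   76.7] th 97.6 w 57.7 F [-0.8 -0.4 -2.9] tilt [ 0.0008 -0.0013]
(np.float64(644.9067929426957), np.float64(-125.98250342179435), -26, 97.4) xyz [0.068, 0.194, 0.411] dr [-0.001, -0.001, 0.002]
```

Call:
{"name": "move_arm", "arguments": {"xyz": [[0.03, 0.09, 0], [0.058, 0.192, 0], [0.058, 0.192, 0.06], [0.058, 0.192, 0.18], [0.058, 0.192, 0.3], [0.058, 0.192, 0.37], [0.058, 0.192, 0.395], [0.058, 0.192, 0.4]], "dr": [[0, 0, 0], [0, 0, 0], [0, 0, 0], [0, 0, 0], [0, 0, 0], [0, 0, 0], [0, 0, 0], [0, 0, 0]], "jaw": [50, 50, 50, 50, 50, 50, 50, 50]}}

```text
time_s: 21.03
position: [645.0, -128.7, -23.9]
eef_rot: [[-0.132, 0.991, -0.002], [0.991, 0.132, 0.001], [0.001, -0.002, -1.0]]
wrist_force: [-0.4, -0.7, -2.8]
grip_width: 57.7
```

Call:
{"name": "move_arm", "arguments": {"xyz": [[0, 0, 0.006], [0, 0, 0.012], [0, 0, 0.012], [0, 0, 0.012]], "dr": [[0, 0, 0], [0, 0, 0], [0, 0, 0], [0, 0, 0]], "jaw": [50, 50, 50, 50]}}

```text
time_s: 21.37
position: [646.4, -129.5, -24.8]
eef_rot: [[-0.132, 0.991, 0.002], [0.991, 0.132, -0.0], [-0.001, 0.001, -1.0]]
wrist_force: [0.5, 0.4, -3.5]
grip_width: 57.8
```

Call:
{"name": "move_arm", "arguments": {"xyz": [[0, -0.003, 0.006], [0, -0.003, 0.006], [0, -0.003, 0.006], [0, -0.003, 0.006], [0, -0.003, 0.006], [0, -0.003, 0.006], [0, -0.003, 0.006], [0, -0.003, 0.006]], "dr": [[0, 0, 0], [0, 0, 0], [0, 0, 0], [0, 0, 0], [0, 0, 0], [0, 0, 0], [0, 0, 0], [0, 0, 0]], "jaw": [50, 50, 50, 78, 78, 78, 78, 78]}}

```text
time_s: 22.03
position: [645.3, -129.5, -27.2]
eef_rot: [[-0.132, 0.991, 0.0], [0.991, 0.132, -0.0], [-0.0, 0.0, -1.0]]
wrist_force: [0.7, -0.1, -0.6]
grip_width: 77.5
```

Call:
{"name": "move_arm", "arguments": {"xyz": [[0, 0, -0.03], [0, 0, -0.15], [0, 0, -0.3], [0, 0, -0.45], [0, 0, -0.5], [0, 0, -0.5]], "dr": [[0, 0, 0], [0, 0, 0], [0, 0, 0], [0, 0, 0], [0, 0, 0], [0, 0, 0]], "jaw": [78, 78, 78, 78, 78, 78]}}

```text
time_s: 22.53
position: [646.9, -130.0, 102.2]
eef_rot: [[-0.132, 0.991, 0.007], [0.991, 0.132, -0.002], [-0.003, 0.006, -1.0]]
wrist_force: [-0.1, -0.4, 0.2]
grip_width: 77.8
```

```bash
python3 -c "
from tips import *
cam('side'); c=wcam(); go((435.6,-192,100,72));grid(c,'pics/w11.png',80,60,310,160)"
```

```text
t 22.63 pos [ 644.9 -129.4   97.7] th 97.6 w 78.0 F [ 0.1 -1.7 -0.3] tilt [-0.      0.0004]
(435.6, -192, 100, 72) xyz [-0.138, -0.863, -0.009] dr [0.0, -0.0, 0.298]
```

View pics/w11.png

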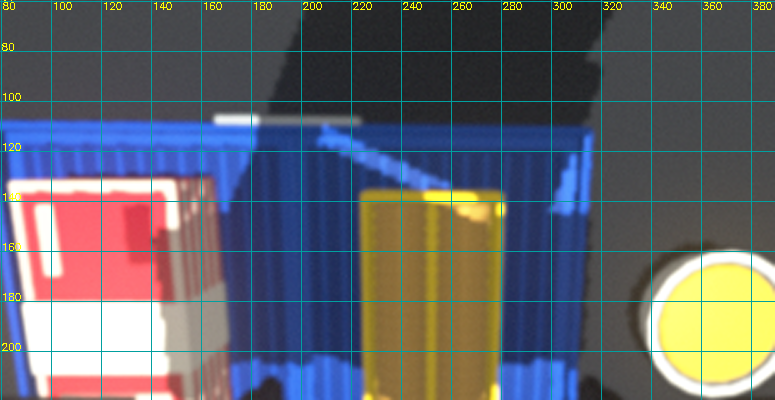

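Call:
{"name": "move_arm", "arguments": {"xyz": [[-0.018, -0.11, 0], [-0.04, -0.25, 0], [-0.065, -0.4, 0], [-0.088, -0.55, 0], [-0.11, -0.69, 0], [-0.138, -0.863, 0], [-0.138, -0.863, 0], [-0.138, -0.863, 0]], "dr": [[0, 0, 0.04], [0, 0, 0.09], [0, 0, 0.14], [0, 0, 0.19], [0, 0, 0.24], [0, 0, 0.298], [0, 0, 0.298], [0, 0, 0.298]], "jaw": [95, 95, 95, 95, 95, 95, 95, 95]}}

```text
time_s: 23.3
position: [433.8, -192.2, 96.7]
eef_rot: [[0.312, 0.95, -0.002], [0.95, -0.312, 0.002], [0.001, -0.003, -1.0]]
wrist_force: [1.5, 0.7, 0.3]
grip_width: 94.9
```

```bash
python3 -c "
from tips import *
cam('side'); cam('side'); c=wcam(); go((435.6,-192,-32,72));grid(c,'pics/w12.png',100,60,310,160)"
```

```text
t 23.45 pos [ 436.6 -192.    97.1] th 72.0 w 95.1 F [-0.6 -0.8  0.2] tilt [ 0.0003 -0.0004]
(435.6, -192, -32, 72) xyz [-0.001, -0.004, 0.516] dr [-0.0, -0.0, 0.0]
```

View pics/w12.png

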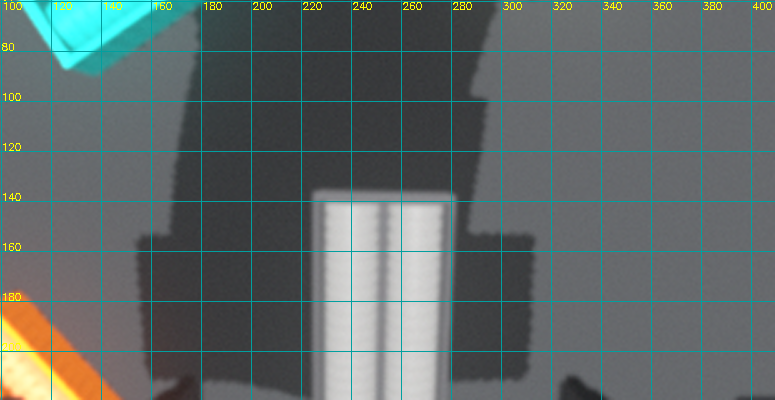

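```bash
python3 -c "
from fit import *
c=wcam(); blk(c,(224.5,136),(281.5,137.2),(225,200),(279.5,200),28,110); go()"
```

```text
w 57.4 58.0 ctr [ 436.4 -191.2] long ang -18.6
t 23.5 pos [ 436.6 -191.9   97.1] th 72.0 w 94.7 F [0.4 0.  0.2] tilt [ 0.0003 -0.0005]
```

Call:
{"name": "move_arm", "arguments": {"xyz": [[0.002, 0, 0.12], [0.002, 0, 0.28], [0.002, 0, 0.42], [0.002, 0, 0.49], [0.002, 0, 0.51], [0.002, 0, 0.516], [0.002, 0, 0.516], [0.002, 0, 0.516]], "dr": [[0, 0, 0.008], [0, 0, 0.008], [0, 0, 0.008], [0, 0, 0.008], [0, 0, 0.008], [0, 0, 0.008], [0, 0, 0.008], [0, 0, 0.008]], "jaw": [95, 95, 95, 95, 95, 95, 50, 50], "newtons": 40}}

```text
time_s: 24.17
position: [436.8, -191.8, -30.4]
eef_rot: [[0.32, 0.947, 0.002], [0.947, -0.32, -0.001], [-0.0, 0.002, -1.0]]
wrist_force: [-0.8, -0.3, -0.2]
grip_width: 86.5
```

Call:
{"name": "move_arm", "arguments": {"xyz": [[0, 0, 0], [0, 0, 0], [0, 0, 0], [0, 0, 0], [0, 0, 0], [0, 0, 0], [0, 0, 0], [0, 0, 0]], "dr": [[0, 0, 0], [0, 0, 0], [0, 0, 0], [0, 0, 0], [0, 0, 0], [0, 0, 0], [0, 0, 0], [0, 0, 0]], "jaw": [50, 50, 50, 50, 50, 50, 50, 50]}}

```text
time_s: 24.83
position: [436.1, -191.7, -30.9]
eef_rot: [[0.321, 0.947, 0.001], [0.947, -0.321, -0.0], [-0.0, 0.001, -1.0]]
wrist_force: [-0.1, 0.3, 5.6]
grip_width: 57.6
```

Call:
{"name": "move_arm", "arguments": {"xyz": [[0, 0, -0.03], [0, 0, -0.1], [0, 0, -0.2], [0, 0, -0.3], [0, 0, -0.4], [0, 0, -0.44], [0, 0, -0.44]], "dr": [[0, 0, 0], [0, 0, 0], [0, 0, 0], [0, 0, 0], [0, 0, 0], [0, 0, 0], [0, 0, 0]], "jaw": [50, 50, 50, 50, 50, 50, 50]}}

```text
time_s: 25.42
position: [436.7, -192.1, 81.1]
eef_rot: [[0.321, 0.947, 0.003], [0.947, -0.321, -0.002], [-0.001, 0.004, -1.0]]
wrist_force: [0.7, -0.0, -3.2]
grip_width: 57.7
```

```bash
python3 -c "
from fit import *
go((490,50,80,80),(585,245,79,90))"
```

```text
t 25.42 pos [ 436.7 -192.1   81.1] th 71.3 w 57.7 F [ 0.7 -0.  -3.2] tilt [-0.0008  0.0039]
(490, 50, 80, 80) xyz [0.985, -0.109, 0.003] dr [0.003, 0.001, -0.101]
(585, 245, 79, 90) xyz [1.846, 0.001, 0.007] dr [0.002, 0.001, -0.218]
```

Call:
{"name": "move_arm", "arguments": {"xyz": [[0.08, -0.01, 0], [0.21, -0.02, 0], [0.35, -0.04, 0], [0.49, -0.055, 0], [0.63, -0.07, 0], [0.77, -0.085, 0], [0.9, -0.1, 0], [0.985, -0.109, 0]], "dr": [[0, 0, -0.02], [0, 0, -0.04], [0, 0, -0.06], [0, 0, -0.08], [0, 0, -0.1], [0, 0, -0.1], [0, 0, -0.1], [0, 0, -0.1]], "jaw": [50, 50, 50, 50, 50, 50, 50, 50]}}

```text
time_s: 26.08
position: [488.8, 53.0, 77.8]
eef_rot: [[0.175, 0.985, -0.001], [0.985, -0.175, 0.0], [0.0, -0.002, -1.0]]
wrist_force: [0.2, 0.2, -3.5]
grip_width: 57.8
```

```bash
python3 -c "
from fit import *
go((585,245,79,90))"
```

```text
t 26.08 pos [488.8  53.   77.8] th 79.9 w 57.8 F [ 0.2  0.2 -3.5] tilt [ 0.0001 -0.0015]
(585, 245, 79, 90) xyz [0.824, 0.245, -0.005] dr [-0.001, -0.0, -0.117]
```

Call:
{"name": "move_arm", "arguments": {"xyz": [[0.1, 0.03, 0], [0.24, 0.07, 0], [0.38, 0.113, 0], [0.52, 0.155, 0], [0.66, 0.196, 0], [0.824, 0.245, 0], [0.824, 0.245, 0], [0.824, 0.245, 0]], "dr": [[0, 0, -0.02], [0, 0, -0.04], [0, 0, -0.06], [0, 0, -0.08], [0, 0, -0.1], [0, 0, -0.117], [0, 0, -0.117], [0, 0, -0.117]], "jaw": [50, 50, 50, 50, 50, 50, 50, 50]}}

```text
time_s: 26.75
position: [585.3, 243.9, 76.9]
eef_rot: [[-0.001, 1.0, -0.002], [1.0, 0.001, -0.001], [-0.001, -0.002, -1.0]]
wrist_force: [0.2, -0.3, -2.8]
grip_width: 58.0
```

```bash
python3 -c "
from tips import *
cam('side'); cam('side'); c=wcam(); go((632,263,-26,90));grid(c,'pics/w13.png',80,60,310,160)"
```

```text
t 26.9 pos [584.9 241.4  77.9] th 89.9 w 57.6 F [ 0.4  0.2 -2.5] tilt [-0.0006 -0.0018]
(632, 263, -26, 90) xyz [0.087, 0.189, 0.415] dr [-0.001, 0.0, -0.001]
```

View pics/w13.png

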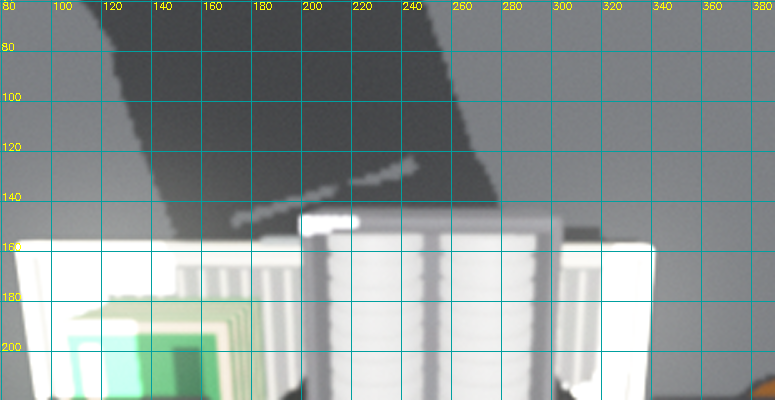

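```bash
python3 -c "
from fit import *
c=wcam(); d=fit(c,(86,156.5),(341.5,157.5),(198.5,147),(304,147),136.8,110,62)
p=robot.read_state()['position']; go((p[0]+d[0],p[1]+d[1],-26,90))"
```

```text
tray W 257.0 ctr [631.3 202.9] yaw -0.3 blk w 57.6 ctr [585.6 241.3] yaw -0.1 shift needed [46.  23.7]
t 26.95 pos [585.1 241.2  78.2] th 89.9 w 57.6 F [ 0.4 -0.4 -2.3] tilt [-0.0004 -0.0013]
(np.float64(631.0912752690115), np.float64(264.9037330066109), -26, 90) xyz [0.095, 0.184, 0.417] dr [-0.001, 0.0, -0.002]
```

Call:
{"name": "move_arm", "arguments": {"xyz": [[0.045, 0.09, 0], [0.093, 0.185, 0], [0.093, 0.185, 0.06], [0.093, 0.185, 0.18], [0.093, 0.185, 0.3], [0.093, 0.185, 0.37], [0.093, 0.185, 0.4], [0.093, 0.185, 0.405]], "dr": [[0, 0, 0], [0, 0, 0], [0, 0, 0], [0, 0, 0], [0, 0, 0], [0, 0, 0], [0, 0, 0], [0, 0, 0]], "jaw": [50, 50, 50, 50, 50, 50, 50, 50]}}

```text
time_s: 27.62
position: [631.3, 264.4, -23.9]
eef_rot: [[0.003, 1.0, -0.002], [1.0, -0.003, -0.001], [-0.001, -0.002, -1.0]]
wrist_force: [0.8, -0.4, -2.3]
grip_width: 57.5
```

Call:
{"name": "move_arm", "arguments": {"xyz": [[0, 0, 0.005], [0, 0, 0.01], [0, 0, 0.01], [0, 0, 0.01]], "dr": [[0, 0, 0], [0, 0, 0], [0, 0, 0], [0, 0, 0]], "jaw": [50, 50, 50, 50]}}

```text
time_s: 27.95
position: [632.6, 265.7, -23.9]
eef_rot: [[0.001, 1.0, 0.002], [1.0, -0.001, 0.001], [0.001, 0.002, -1.0]]
wrist_force: [0.1, -0.4, -2.3]
grip_width: 57.8
```

Call:
{"name": "move_arm", "arguments": {"xyz": [[-0.003, -0.003, 0.009], [-0.003, -0.003, 0.009], [-0.003, -0.003, 0.009], [-0.003, -0.003, 0.009], [-0.003, -0.003, 0.009], [-0.003, -0.003, 0.009], [-0.003, -0.003, 0.009], [-0.003, -0.003, 0.009]], "dr": [[0, 0, 0], [0, 0, 0], [0, 0, 0], [0, 0, 0], [0, 0, 0], [0, 0, 0], [0, 0, 0], [0, 0, 0]], "jaw": [50, 50, 50, 78, 78, 78, 78, 78]}}

```text
time_s: 28.62
position: [631.3, 264.8, -27.3]
eef_rot: [[0.001, 1.0, 0.0], [1.0, -0.001, 0.0], [0.0, 0.0, -1.0]]
wrist_force: [1.3, 0.6, -0.5]
grip_width: 77.3
```

Call:
{"name": "move_arm", "arguments": {"xyz": [[0, 0, -0.03], [0, 0, -0.15], [0, 0, -0.3], [0, 0, -0.45], [0, 0, -0.52], [0, 0, -0.52], [0, 0, -0.52]], "dr": [[0, 0, 0], [0, 0, 0], [0, 0, 0], [0, 0, 0], [0, 0, 0], [0, 0, 0], [0, 0, 0]], "jaw": [78, 78, 78, 78, 78, 78, 78]}}

```text
time_s: 29.2
position: [631.5, 264.9, 104.1]
eef_rot: [[0.001, 1.0, 0.002], [1.0, -0.001, 0.001], [0.001, 0.002, -1.0]]
wrist_force: [0.1, -0.1, -0.3]
grip_width: 78.1
```

```bash
python3 -c "
from tips import *
cam('side');cam('side'); c=wcam(); go((490,50,102,100),(437,-353,102,109.3));grid(c,'pics/w14.png',80,60,310,160)"
```

```text
t 29.35 pos [630.6 264.6 101.3] th 89.9 w 78.2 F [ 0.2 -0.8 -0.2] tilt [-0.0006 -0.0021]
(490, 50, 102, 100) xyz [-0.859, -0.561, -0.001] dr [-0.001, 0.0, -0.117]
(437, -353, 102, 109.3) xyz [-2.471, -0.771, 0.0] dr [-0.001, 0.0, -0.225]
```

View pics/w14.png

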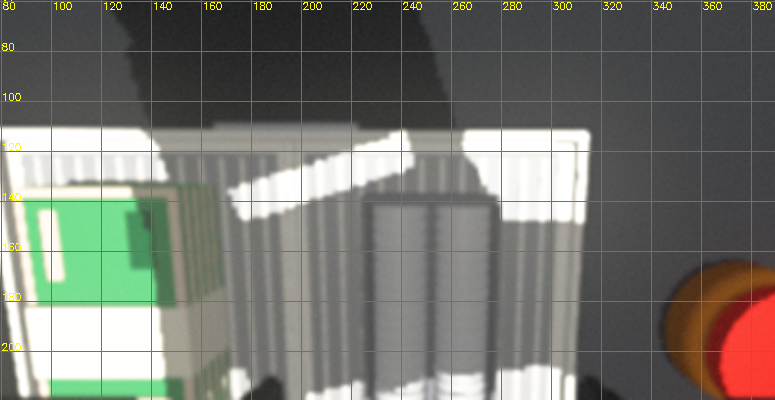

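```bash
python3 -c "
from fit import *
c=wcam(); blk(c,(226,137.5),(278.5,137.5),(227.5,190),(277.5,190),32,110); go()"
```

```text
w 53.0 52.8 ctr [630.9 265.4] long ang 0.3
t 29.4 pos [630.6 264.6 101.2] th 89.9 w 78.3 F [0.  0.5 0.5] tilt [-0.0006 -0.0023]
```

Call:
{"name": "move_arm", "arguments": {"xyz": [[-0.08, -0.05, 0], [-0.2, -0.13, 0], [-0.33, -0.215, 0], [-0.46, -0.3, 0], [-0.59, -0.385, 0], [-0.72, -0.47, 0], [-0.86, -0.56, 0], [-0.97, -0.62, 0]], "dr": [[0, 0, -0.02], [0, 0, -0.04], [0, 0, -0.06], [0, 0, -0.08], [0, 0, -0.1], [0, 0, -0.12], [0, 0, -0.14], [0, 0, -0.14]], "jaw": [95, 95, 95, 95, 95, 95, 95, 95]}}

```text
time_s: 30.07
position: [473.3, 21.0, 101.9]
eef_rot: [[-0.209, 0.978, -0.002], [0.978, 0.209, 0.0], [0.001, -0.002, -1.0]]
wrist_force: [1.2, -1.1, 0.6]
grip_width: 94.8
```

```bash
python3 -c "
from fit import *
go((450,-200,100,109),(437,-353,100,109.3))"
```

```text
t 30.07 pos [473.3  21.  101.9] th 102.1 w 94.8 F [ 1.2 -1.1  0.6] tilt [ 0.0007 -0.0024]
(450, -200, 100, 109) xyz [-0.845, -0.276, 0.008] dr [-0.002, -0.001, -0.081]
(437, -353, 100, 109.3) xyz [-1.432, -0.455, 0.008] dr [-0.002, -0.001, -0.084]
```

Call:
{"name": "move_arm", "arguments": {"xyz": [[-0.12, -0.04, 0], [-0.27, -0.085, 0], [-0.42, -0.135, 0], [-0.57, -0.18, 0], [-0.72, -0.23, 0], [-0.85, -0.272, 0], [-0.97, -0.309, 0], [-0.97, -0.309, 0]], "dr": [[0, 0, -0.02], [0, 0, -0.04], [0, 0, -0.08], [0, 0, -0.084], [0, 0, -0.084], [0, 0, -0.084], [0, 0, -0.084], [0, 0, -0.084]], "jaw": [95, 95, 95, 95, 95, 95, 95, 95]}}

```text
time_s: 30.73
position: [450.2, -235.3, 101.8]
eef_rot: [[-0.325, 0.946, -0.0], [0.946, 0.325, -0.0], [-0.0, -0.0, -1.0]]
wrist_force: [-1.0, 1.1, -0.2]
grip_width: 95.1
```

```bash
python3 -c "
from fit import *
go((437,-353,100,109.3))"
```

```text
t 30.73 pos [ 450.2 -235.3  101.8] th 109.0 w 95.1 F [-1.   1.1 -0.2] tilt [-0.0002 -0.0004]
(437, -353, 100, 109.3) xyz [-0.428, -0.203, 0.007] dr [-0.0, 0.0, -0.004]
```

Call:
{"name": "move_arm", "arguments": {"xyz": [[-0.12, -0.06, 0], [-0.26, -0.125, 0], [-0.39, -0.185, 0], [-0.42, -0.2, 0], [-0.42, -0.2, 0], [-0.42, -0.2, 0], [-0.42, -0.2, 0]], "dr": [[0, 0, -0.004], [0, 0, -0.004], [0, 0, -0.004], [0, 0, -0.004], [0, 0, -0.004], [0, 0, -0.004], [0, 0, -0.004]], "jaw": [95, 95, 95, 95, 95, 95, 95]}}

```text
time_s: 31.32
position: [439.3, -343.2, 102.1]
eef_rot: [[-0.332, 0.943, -0.004], [0.943, 0.332, -0.002], [-0.001, -0.005, -1.0]]
wrist_force: [0.3, 0.3, 0.1]
grip_width: 95.3
```

```bash
python3 -c "
from tips import *
cam('side'); cam('side'); c=wcam(); go();grid(c,'pics/w15.png',100,60,310,160)"
```

```text
t 31.47 pos [ 439.6 -343.6  102.7] th 109.4 w 94.8 F [ 0.9 -0.5 -0.5] tilt [-0.0018 -0.0044]
```

View pics/w15.png

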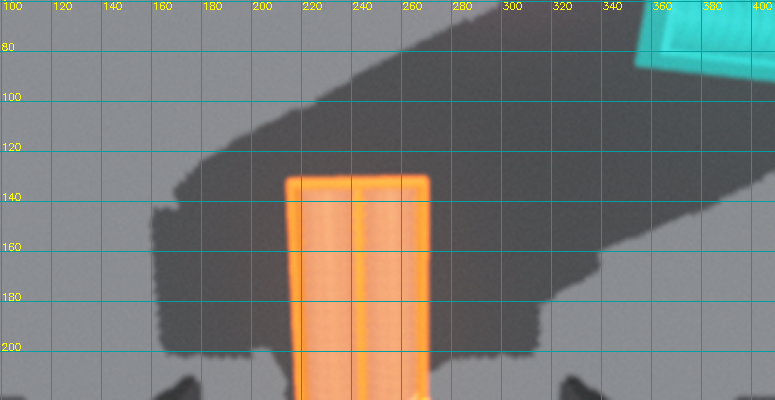

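```bash
python3 -c "
from fit import *
c=wcam(); blk(c,(213.5,131),(271.5,130.5),(216.5,200),(271,200),28,110); go((437,-353,-31.5,109.4))"
```

```text
w 59.4 59.2 ctr [ 436.5 -354.1] long ang 20.1
t 31.52 pos [ 439.6 -343.8  102.7] th 109.4 w 95.1 F [-0.  -0.2  0.4] tilt [-0.002  -0.0043]
(437, -353, -31.5, 109.4) xyz [-0.03, -0.02, 0.537] dr [-0.003, 0.001, -0.0]
```

Call:
{"name": "move_arm", "arguments": {"xyz": [[-0.034, -0.025, 0.1], [-0.034, -0.025, 0.25], [-0.034, -0.025, 0.4], [-0.034, -0.025, 0.5], [-0.034, -0.025, 0.53], [-0.034, -0.025, 0.535], [-0.034, -0.025, 0.535], [-0.034, -0.025, 0.535]], "dr": [[0, 0, -0.002], [0, 0, -0.002], [0, 0, -0.002], [0, 0, -0.002], [0, 0, -0.002], [0, 0, -0.002], [0, 0, -0.002], [0, 0, -0.002]], "jaw": [95, 95, 95, 95, 95, 95, 50, 50], "newtons": 40}}

```text
time_s: 32.18
position: [437.6, -354.8, -29.5]
eef_rot: [[-0.331, 0.944, -0.006], [0.944, 0.331, -0.009], [-0.007, -0.008, -1.0]]
wrist_force: [-1.2, -0.3, -0.3]
grip_width: 86.5
```

Call:
{"name": "move_arm", "arguments": {"xyz": [[0, 0, 0], [0, 0, 0], [0, 0, 0], [0, 0, 0], [0, 0, 0], [0, 0, 0], [0, 0, 0], [0, 0, 0]], "dr": [[0, 0, 0], [0, 0, 0], [0, 0, 0], [0, 0, 0], [0, 0, 0], [0, 0, 0], [0, 0, 0], [0, 0, 0]], "jaw": [50, 50, 50, 50, 50, 50, 50, 50]}}

```text
time_s: 32.85
position: [436.9, -354.4, -30.6]
eef_rot: [[-0.331, 0.944, -0.007], [0.944, 0.331, -0.008], [-0.005, -0.009, -1.0]]
wrist_force: [0.1, 1.0, 6.9]
grip_width: 57.6
```

Call:
{"name": "move_arm", "arguments": {"xyz": [[0, 0, -0.03], [0, 0, -0.1], [0, 0, -0.2], [0, 0, -0.3], [0, 0, -0.4], [0, 0, -0.48], [0, 0, -0.48]], "dr": [[0, 0, 0], [0, 0, 0], [0, 0, 0], [0, 0, 0], [0, 0, 0], [0, 0, 0], [0, 0, 0]], "jaw": [50, 50, 50, 50, 50, 50, 50]}}

```text
time_s: 33.43
position: [439.3, -354.0, 92.6]
eef_rot: [[-0.33, 0.944, -0.004], [0.944, 0.33, -0.012], [-0.01, -0.008, -1.0]]
wrist_force: [1.1, -0.7, -2.2]
grip_width: 57.3
```

```bash
python3 -c "
from fit import *
go((480,-120,90,103),(585,245,90,90))"
```

```text
t 33.43 pos [ 439.3 -354.    92.6] th 109.3 w 57.3 F [ 1.1 -0.7 -2.2] tilt [-0.0103 -0.0082]
(480, -120, 90, 103) xyz [0.83, 0.463, -0.002] dr [-0.005, 0.007, 0.073]
(585, 245, 90, 90) xyz [2.07, 1.341, -0.022] dr [-0.004, 0.008, 0.224]
```

Call:
{"name": "move_arm", "arguments": {"xyz": [[0.08, 0.05, 0], [0.19, 0.105, 0], [0.31, 0.17, 0], [0.43, 0.24, 0], [0.55, 0.305, 0], [0.67, 0.37, 0], [0.79, 0.44, 0], [0.9, 0.5, 0]], "dr": [[-0.001, 0.002, 0.02], [-0.002, 0.004, 0.03], [-0.005, 0.007, 0.04], [-0.005, 0.007, 0.05], [-0.005, 0.007, 0.06], [-0.005, 0.007, 0.07], [-0.005, 0.007, 0.073], [-0.005, 0.007, 0.073]], "jaw": [50, 50, 50, 50, 50, 50, 50, 50]}}

```text
time_s: 34.1
position: [481.4, -97.4, 85.4]
eef_rot: [[-0.224, 0.974, -0.005], [0.974, 0.224, 0.004], [0.005, -0.004, -1.0]]
wrist_force: [-0.5, -0.9, -3.1]
grip_width: 58.1
```

```bash
python3 -c "
from fit import *
go((540,100,95,97),(585,245,90,90))"
```

```text
t 34.1 pos [481.4 -97.4  85.4] th 103.0 w 58.1 F [-0.5 -0.9 -3.1] tilt [ 0.0053 -0.0043]
(540, 100, 95, 97) xyz [0.717, 0.405, -0.036] dr [-0.003, -0.003, 0.069]
(585, 245, 90, 90) xyz [1.242, 0.711, -0.015] dr [-0.003, -0.003, 0.151]
```

Call:
{"name": "move_arm", "arguments": {"xyz": [[0.1, 0.057, 0], [0.23, 0.13, -0.01], [0.36, 0.205, -0.02], [0.49, 0.28, -0.03], [0.62, 0.355, -0.03], [0.75, 0.43, -0.03], [0.88, 0.505, -0.03], [0.98, 0.56, -0.03]], "dr": [[0, 0, 0.02], [0, 0, 0.04], [0, 0, 0.06], [0, 0, 0.08], [0, 0, 0.1], [-0.001, -0.001, 0.12], [-0.001, -0.001, 0.14], [-0.001, -0.001, 0.151]], "jaw": [50, 50, 50, 50, 50, 50, 50, 50]}}

```text
time_s: 34.77
position: [563.2, 173.4, 93.3]
eef_rot: [[0.001, 1.0, -0.004], [1.0, -0.001, 0.002], [0.002, -0.004, -1.0]]
wrist_force: [0.3, -0.1, -2.9]
grip_width: 57.6
```

```bash
python3 -c "
from fit import *
go((585,250,90,90))"
```

```text
t 34.77 pos [563.2 173.4  93.3] th 90.0 w 57.6 F [ 0.3 -0.1 -2.9] tilt [ 0.0023 -0.0036]
(585, 250, 90, 90) xyz [0.306, 0.087, 0.013] dr [-0.002, -0.002, -0.0]
```

Call:
{"name": "move_arm", "arguments": {"xyz": [[0.11, 0.02, 0], [0.24, 0.045, 0], [0.34, 0.07, 0.0], [0.365, 0.07, 0], [0.365, 0.07, 0], [0.365, 0.07, 0], [0.365, 0.07, 0]], "dr": [[0, 0, 0], [0, 0, 0], [0, 0, 0], [0, 0, 0], [0, 0, 0], [0, 0, 0], [0, 0, 0]], "jaw": [50, 50, 50, 50, 50, 50, 50]}}

```text
time_s: 35.35
position: [580.3, 260.8, 94.0]
eef_rot: [[0.001, 1.0, -0.004], [1.0, -0.001, 0.002], [0.002, -0.004, -1.0]]
wrist_force: [-1.3, -1.1, -1.9]
grip_width: 57.8
```

```bash
python3 -c "
from tips import *
cam('side'); cam('side'); c=wcam(); go((631.3,264.8,5,90));grid(c,'pics/w16.png',80,60,310,160)"
```

```text
t 35.5 pos [580.8 260.9  94.7] th 89.9 w 57.7 F [ 0.2  0.3 -2.4] tilt [ 0.0022 -0.0025]
(631.3, 264.8, 5, 90) xyz [0.015, 0.203, 0.358] dr [-0.002, -0.001, -0.001]
```

View pics/w16.png

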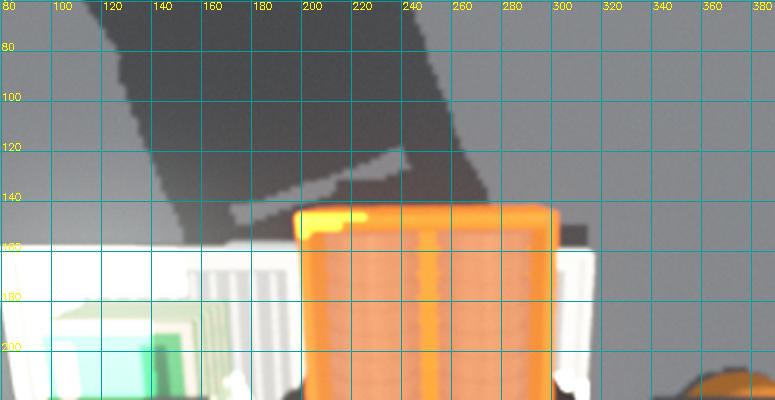

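```bash
python3 -c "
from fit import *
c=wcam(); d=fit(c,(78.5,158.5),(317,159),(197,145.5),(302.5,145.5),153.3,110,62)
go((631.3,264.8,5,90))"
```

```text
tray W 254.9 ctr [630.8 203.4] yaw -0.2 blk w 57.7 ctr [580.8 259.8] yaw -0.0 shift needed [50.2  5.6]
t 35.55 pos [580.9 261.1  94.7] th 89.9 w 57.9 F [ 0.8  0.1 -2.7] tilt [ 0.0023 -0.0024]
(631.3, 264.8, 5, 90) xyz [0.014, 0.203, 0.359] dr [-0.002, -0.002, -0.001]
```

Call:
{"name": "move_arm", "arguments": {"xyz": [[0.007, 0.1, 0], [0.014, 0.2, 0], [0.014, 0.203, 0.05], [0.014, 0.203, 0.15], [0.014, 0.203, 0.25], [0.014, 0.203, 0.31], [0.014, 0.203, 0.335], [0.014, 0.203, 0.345]], "dr": [[-0.002, -0.002, 0], [-0.002, -0.002, 0], [-0.002, -0.002, 0], [-0.002, -0.002, 0], [-0.002, -0.002, 0], [-0.002, -0.002, 0], [-0.002, -0.002, 0], [-0.002, -0.002, 0]], "jaw": [50, 50, 50, 50, 50, 50, 50, 50]}}

```text
time_s: 36.22
position: [630.8, 265.2, 7.2]
eef_rot: [[0.0, 1.0, -0.001], [1.0, -0.0, -0.001], [-0.001, -0.001, -1.0]]
wrist_force: [-0.5, 0.1, -2.2]
grip_width: 57.9
```

Call:
{"name": "move_arm", "arguments": {"xyz": [[0, 0, 0], [0, 0, 0], [0, 0, 0], [0, 0, 0]], "dr": [[0, 0, 0], [0, 0, 0], [0, 0, 0], [0, 0, 0]], "jaw": [50, 50, 50, 50]}}

```text
time_s: 36.55
position: [631.8, 265.9, 9.4]
eef_rot: [[-0.0, 1.0, 0.002], [1.0, 0.0, -0.0], [-0.0, 0.002, -1.0]]
wrist_force: [0.4, 1.1, -3.0]
grip_width: 57.4
```

Call:
{"name": "move_arm", "arguments": {"xyz": [[-0.003, 0, 0.01], [-0.003, 0, 0.018], [-0.003, 0, 0.022], [-0.003, 0, 0.025], [-0.003, 0, 0.025], [-0.003, 0, 0.025], [-0.003, 0, 0.025]], "dr": [[0, 0, 0], [0, 0, 0], [0, 0, 0], [0, 0, 0], [0, 0, 0], [0, 0, 0], [0, 0, 0]], "jaw": [50, 50, 50, 50, 50, 50, 50]}}

```text
time_s: 37.13
position: [631.3, 265.0, 2.0]
eef_rot: [[-0.0, 1.0, 0.001], [1.0, 0.0, -0.001], [-0.001, 0.001, -1.0]]
wrist_force: [-0.9, -0.1, -3.3]
grip_width: 58.1
```

Almost touching (0.6 mm by my count). I release here and rise.

Call:
{"name": "move_arm", "arguments": {"xyz": [[0, 0, 0.002], [0, 0, 0.002], [0, 0, 0.002], [0, 0, 0.002], [0, 0, 0.002], [0, 0, 0.002], [0, 0, 0.002], [0, 0, 0.002]], "dr": [[0, 0, 0], [0, 0, 0], [0, 0, 0], [0, 0, 0], [0, 0, 0], [0, 0, 0], [0, 0, 0], [0, 0, 0]], "jaw": [50, 50, 78, 78, 78, 78, 78, 78]}}

```text
time_s: 37.8
position: [631.3, 265.0, 1.6]
eef_rot: [[-0.0, 1.0, 0.001], [1.0, 0.0, -0.001], [-0.001, 0.001, -1.0]]
wrist_force: [-0.6, 0.5, 0.2]
grip_width: 77.7
```

Call:
{"name": "move_arm", "arguments": {"xyz": [[0, 0, -0.03], [0, 0, -0.12], [0, 0, -0.27], [0, 0, -0.42], [0, 0, -0.5], [0, 0, -0.5], [0, 0, -0.5]], "dr": [[0, 0, 0], [0, 0, 0], [0, 0, 0], [0, 0, 0], [0, 0, 0], [0, 0, 0], [0, 0, 0]], "jaw": [78, 78, 78, 78, 78, 78, 78]}}

```text
time_s: 38.38
position: [631.6, 265.2, 128.2]
eef_rot: [[-0.0, 1.0, 0.003], [1.0, 0.0, 0.0], [0.0, 0.003, -1.0]]
wrist_force: [-0.5, 0.4, -0.9]
grip_width: 77.9
```

```bash
python3 -c "
from tips import *
cam('side'); c=wcam(); go((480,150,130,90));grid(c,'pics/w17.png',80,60,310,160)"
```

```text
t 38.48 pos [630.7 264.9 125.7] th 90.0 w 78.0 F [-0.5 -0.3 -0.3] tilt [-0.0011 -0.0007]
(480, 150, 130, 90) xyz [-0.46, -0.603, -0.016] dr [-0.0, 0.001, 0.0]
```

View pics/w17.png

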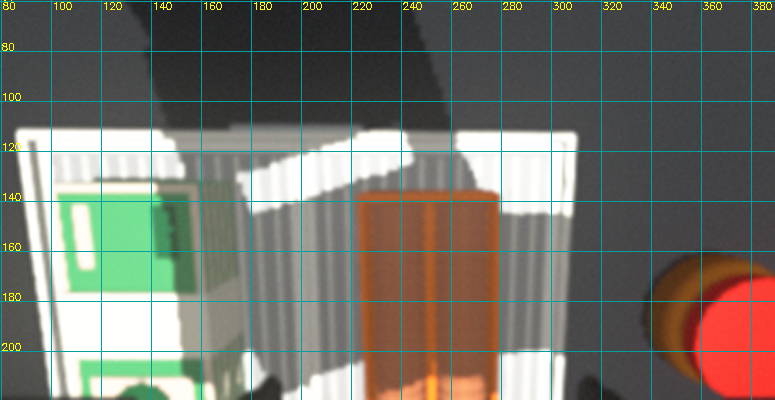

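Orange is on top. I move aside so the fixed cameras see both trays.

Call:
{"name": "move_arm", "arguments": {"xyz": [[-0.08, -0.11, 0], [-0.18, -0.24, 0], [-0.28, -0.37, 0], [-0.38, -0.5, 0], [-0.46, -0.6, 0], [-0.46, -0.6, 0], [-0.46, -0.6, 0]], "dr": [[0, 0, 0], [0, 0, 0], [0, 0, 0], [0, 0, 0], [0, 0, 0], [0, 0, 0], [0, 0, 0]], "jaw": [78, 78, 78, 78, 78, 78, 78]}}

```text
time_s: 39.07
position: [480.2, 149.3, 126.0]
eef_rot: [[0.001, 1.0, -0.001], [1.0, -0.001, -0.001], [-0.001, -0.001, -1.0]]
wrist_force: [0.1, 0.4, -0.1]
grip_width: 77.6
```

```bash
python3 -c "
from tips import *
a=cam('scene'); b=cam('side'); go()
cv2.imwrite('pics/fs.png',cv2.resize(a['color'][100:350,200:420,::-1],None,fx=2.4,fy=2.4,interpolation=2))
cv2.imwrite('pics/fd.png',cv2.resize(b['color'][90:310,220:430,::-1],None,fx=2.7,fy=2.7,interpolation=2))"
```

```text
t 39.17 pos [481.8 150.3 126. ] th 90.0 w 77.7 F [-0.8  0.5  0.3] tilt [-0.0007  0.0003]
```

View pics/fs.png

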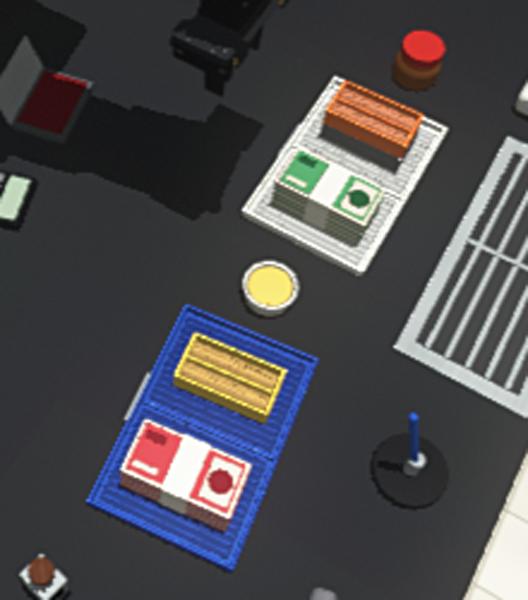

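View pics/fd.png

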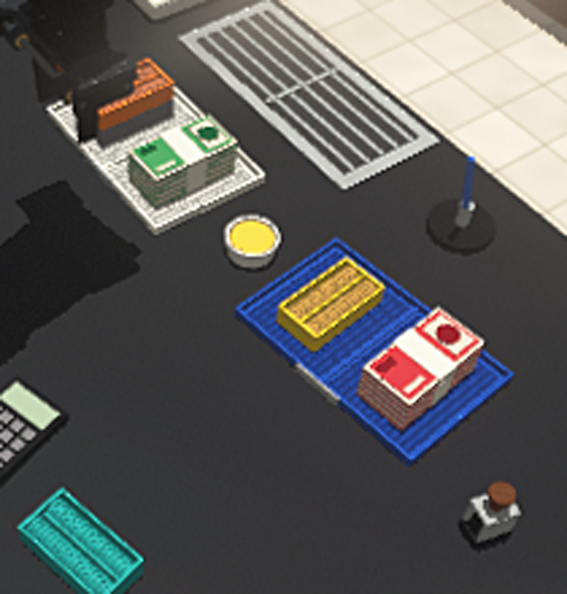

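```bash
python3 - <<'E'
from go import *
from crops import sheet
a=cam("scene"); im=np.ascontiguousarray(a["color"][:,:,::-1])
sheet(im,dict(red=(278,296),yel=(296,255),green=(337,184),orange=(355,148)),"pics/fin.png",2)
E
```

```text
(no output)
```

View pics/fin.png

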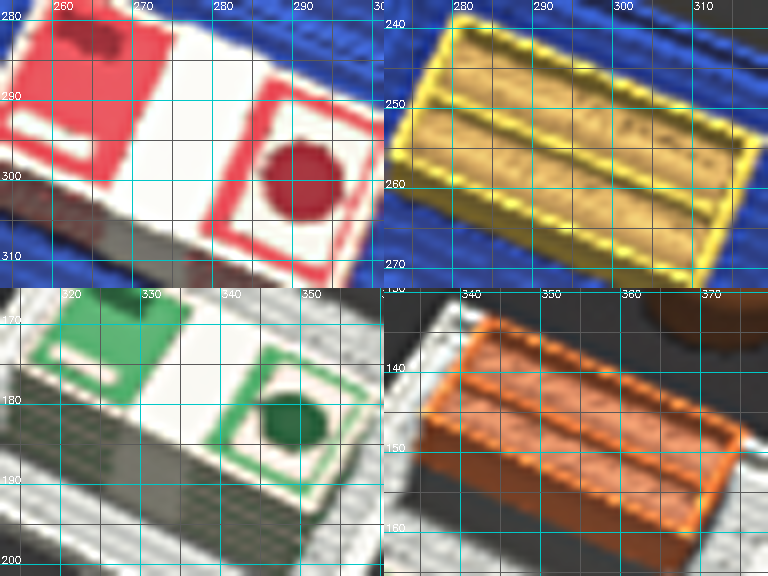

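```bash
python3 - <<'E'
from meas import *
o=quad("or",S,[(343.1,133),(376.3,148.3),(368.8,161),(335.5,145)],60)
y=quad("ye",S,[(279.5,238.5),(318,253.8),(309.5,272),(271.5,256.3)],32)
g=quad("gr",S,[(360.5,178.5),(314.8,175.1)],54)
def rel(P,C,yaw):
    a=np.radians(yaw); d=P.mean(0)[:2]-C; print((np.array([[np.cos(a),np.sin(a)],[-np.sin(a),np.cos(a)]])@d).round(1))
rel(o,np.array([632.7,200.3]),-.5); rel(g,np.array([632.7,200.3]),-.5); rel(y,np.array([654.7,-192.2]),7.6)
# red from wrist view pic w8, pose fixed by record
R=np.array([[-0.135,.991,0],[.991,.135,0],[0,0,-1]]); 
c=viewer.camera("wrist"); T=np.array(c["tool_from_camera"]); c=dict(c); c["rotation"]=R@T[:3,:3]; c["xyz"]=np.array([660.5,-253.4,94.2])+R@T[:3,3]
A=onplane(c,191.5,110,14)[:2]; a=onplane(c,218.5,133.5,54)[:2]; b=onplane(c,285,133.5,54)[:2]
yv=np.array([-.132,.991]); xv=np.array([.991,.132])
m=(a+b)/2+60*xv; C=A+128*yv+82*xv; print("red",((m-C)@xv).round(1),((m-C)@yv).round(1),np.linalg.norm(a-b))
E
```

```text
or ctr [632.1 263.2] edges [111.  56. 110.  55.] ang [np.float64(179.6), np.float64(90.4), np.float64(179.2)]
ye ctr [ 644.9 -132. ] edges [110.  57. 106.  56.] ang [np.float64(8.3), np.float64(95.1), np.float64(8.1)]
gr ctr [633.8 138.4] edges [132. 132.] ang [np.float64(27.1)]
[-1.1 62.9]
[  1.6 -61.9]
[-1.8 61. ]
red 0.4 -66.2 59.83862028376619
```

```bash
python3 -c "
from plant import robot
print(robot.hand_in())"
```

```text
the job is handed in; nothing more can be done
None
```

I filled both trays and handed the job in at about 39 s of the 128 s allowed; the hand-in reports no verdict. The arm was clear of everything at the end.

**Last position checks**, as offsets from each tray's centre. The target is x = 0, y = ±62 mm, and the tolerance is 15 mm:

| Item | Tray | x (mm) | y (mm) | Source |
|---|---|---|---|---|
| Red notes | blue | 0.4 | −66 | wrist camera |
| Yellow case | blue | −2 | 61 | scene camera |
| Green notes | white | 2 | −62 | scene camera |
| Orange case, on top of grey | white | −1 | 63 | scene camera |

- **Grey and orange:** After I released grey, the wrist view put it within 1 mm of where I let it go. I released orange within about 0.3 mm of the same spot. Grey is now hidden under orange, so their alignment is taken from those release positions, not measured directly.
- **Angles:** The angles measured (tool yaw at release, and the yellow and orange edges) were within about 3° of front-to-back.
- **Date stamp, sponge cup and clip jar:** In the last pictures they look undisturbed. I did not measure their positions again.

**What disagreed or failed:**
- **Fingertips:** They are really about 38 mm above the stated TCP. My first grasp of the green block closed over its top with about 10 N and picked nothing up. I corrected the heights from the pictures, and every grasp after that closed at about 62 mm on a note block or 58 mm on a case.
- **Camera agreement:** The scene, side and wrist cameras differed by 2–6 mm. One wrist view of the blue tray read its width as 251 mm, not 256 mm, so I averaged that with the other readings.

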